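# Clamp a tin in the bench press, three clicks

## Robot

A 6-joint arm with a two-finger parallel gripper is mounted at the origin on a cart in front of the work surface, level with it; the furniture and walls round the work are solid. World frame = base frame: x ahead of the robot, y to its left, z up, the work surface at z = 0. Lengths are in mm, angles in rad, forces in N, time in s.
With the tool pointing down it reaches from about 275 to 1000 mm from the base axis. Payload 8.4 kg.
Tool frame: the origin (TCP) lies at the very end of the fingers, on their centre line; the grasp point (between the pads) lies 19 mm behind it; y points along the fingers, x is the direction in which the jaws open and shut, and the axes are right-handed (so a half turn about y gives the same grasp; the last joint's range is limited). The gripper opens to 85 mm and grips with 20 to 120 N. Pads are 22 mm wide; open, the fingers measure 114 mm over their backs; the gripper's body (76 mm by 85 mm) begins 54 mm behind the grasp point. The pads swing forward as they close: fully open they stand 13 mm farther back than shut.
Start: joints at [-1.141, 0.353, 1.633, -0, 1.155, -0.002], TCP at [261.565, -567.637, 206.581] pointing down, gripper open.
Joint ranges: [-2.63, 2.63], [-0.92, 2.1], [0.06, 2.66], [-1.3, 4.44], [0, 2.69], [-3.02, 3.02]. Speed limits (rad/s): [2.22, 2.22, 2.79, 3.14, 3.14, 3.14].

## Interface

Orientations are given as [roll, pitch, yaw] about the fixed x, y, z axes, in that order (R = Rz(yaw) Ry(pitch) Rx(roll)).
In Python, from rig import r gives the robot as it stands.
- The arm moves only by the tool servo_tool, never from a script. Its argument "motion" is a list of rows, each a list of 7 numbers: the opening, from -1 (shut) to 1 (fully open), then the shift along the tool's x, y, z in m, then the turn, a rotation vector about the tool's x, y, z in units of 10 degrees (1.0 is 10 degrees). A call has 1 to 12 rows; each row is the pose to reach, as a shift and turn from the pose commanded when the call began, along the tool's axes at that moment; what a row does not reach only later rows make up. A row lasts 1/8 s, in which the tool goes at most 62.5 mm and 10.7 degrees, less where a joint would pass 70% of its speed; a pose out of reach is approached as far as the arm can. A call with a gripper value outside its range is refused whole. The fingers move at their own pace and stop on an object; "grip_force" is the grip in N (left out, the last holds). Time passes only in rows, so rows that repeat a pose let the fingers close. It gives the time, the measured TCP pose, the force and the opening at its end, in the units of the state.
- r.sense(): the state, without advancing time (a new reading comes with each control period).
- r.grab_frame(name): name is "scene" or "side" or "wrist"; returns the picture (480x640x3 uint8, red, green, blue); there is no depth.
- r.calibration(name): a dict with "fx", "fy", "cx", "cy" (pixels), "distortion" ([k1, k2, p1, p2, k3] as OpenCV has them; the pictures are not rectified), "R" (3x3) and "t" (3): a world point X has camera coordinates R X + t; the wrist camera has in their place "mount" (4x4, takes a point from camera to tool coordinates, whose origin is the TCP and whose axes are the tool frame's). Camera axes: x right, y down, z forward; pixel columns grow to the right and rows downward; lengths in mm; the calibration is good to about 2 mm. A picture is of the moment at which its call begins: read the wrist's pose just before it. calibration takes no time and is no camera call.
- r.sign_off(): hands the job in, once; it reports no verdict.
The state is a dict: "clock": time; "qpos": joint angles; "qvel": joint speeds; "joint_efforts": joint torques, N m; "eef_pos": TCP position; "tcp_rot": TCP orientation; "contact_force": force on the tool from outside, world axes, zero at the start; "wrist_torque": the same for the moment, N m; "opening": opening from 0.0 (shut) to 1.0 (fully open).
Only numpy, scipy, OpenCV 4.12 (cv2) and the standard library are available. Lean on these libraries where they do the work, as an engineer would, in place of code of your own. Each camera call takes 0.05 s, during which the arm holds its last target. There are 200 camera calls.

## Task

Stand the small tall food tin upright in the open drawer of the bench tin press and slide the drawer fully shut. Then press the side lever down exactly three clicks, counting them by feel (the first comes after some free travel, a fourth would dent the tin), so that the foot bears on the lid. Finish while holding the lever there with your fingers: it springs back up if let go. Leave the other things on the worktop where they are.

Things in the scene. Friction and masses are not known exactly. Their poses are not given: they have to be found in the camera images.
- tin_center (a point): centre (half-way up, 36 mm above its underside) of the loose food tin: a standing cylinder 57 mm in diameter and 72 mm tall, about 0.18 kg. A flatter, wider tin elsewhere is not meant.
- tin_press: the grey bench press, fixed. Origin: on the worktop under the centre of the drawer's pocket when shut. x points from the front (drawer side) to the back column, y to its left, z up; it is turned a little about z. Column 70 to 100 mm behind the origin, 233 mm high; head from 25 mm before to 49 mm behind it, 45 mm to either side, 136 to 250 mm high, over the shut pocket. Base plate 130 mm wide.
- tin_drawer (a joint): how far the drawer is out, m: 0 fully shut, 0.115 fully out, along the press's -x. It starts out; friction about 1.2 N, no latch.
- pocket (a point): centre of the inner floor of the drawer's pocket (15 mm above the worktop); moves with the drawer. The pocket is 80 mm by 80 mm inside, walls 5 mm thick with the rim 17 mm above this floor.
- drawer_bar (a point): middle of the drawer's handle bar: a round bar 8 mm thick, 60 mm long along the press's y, 26 mm above the worktop, 23 mm in front of the drawer's front wall. Push it along the press's +x to shut the drawer.
- lever_grip (a point): centre of the lever's black grip: a cylinder 18 mm in diameter, 50 mm long along the press's x, at the end of the arm, 150 mm from the lever's axis. It lies to the right (press's -y) of the head and moves down on an arc in the press's y-z plane.
- press_lever (a joint): lever angle, rad: 0 at its upper stop (arm 0.6 rad above level, to the press's -y), growing as it is pressed down; a spring returns it. Pressing takes about 7 to 9 N at the grip; before a click it climbs by several newtons, past it falls below that, then is easy half-way to the next. Clicks are 0.26 rad (39 mm at the grip) apart, the first after 0.16 to 0.28 rad, different each time.
- click_pin (a point): the click ring, turning with the sprung plunger on it: its origin lies on the lever's axis (178 mm above the worktop). Its frame is that of the press turned about the press's x axis by the ring's offset, 0 to 0.12 rad, fixed during a run; the clicks come at lever angles of this offset plus 0.16, 0.42, 0.68 and 0.94 rad.
- foot_face (a point): underside of the round foot (44 mm across) that the lever lowers 40 mm per rad; at the start 115 mm above the worktop and over the shut pocket. It is sprung and meets the lid of a tin in the shut drawer (87 mm above the worktop) around the third click.
- food_tin: the same food tin; origin at the centre of its underside, z up its axis.
- foot: the round foot under the head, with its stem, moved by the lever
- salt: bystander: salt shaker, 44 mm across, 90 mm tall, origin under it
- red_onion: bystander: onion, 78 mm across, origin under it
- garlic_bulb: bystander: garlic bulb, 60 mm across, origin under it

How it is judged (in metres and radians):
On the way, in this order (a step that is already met when the one before it is completed fails the run):
1. the tin stands upright in the pocket of the drawer (horizontal distance between tin_center and pocket below 0.018 m and z of food_tin in the frame of pocket below 0.004 m and angle between food_tin's own z axis and vertical below 0.08 rad and contact force between the fingers and food_tin below 0.1 N), for 0.2 s.
2. the drawer is fully shut with the tin in it (value of joint tin_drawer below 0.005 m and horizontal distance between tin_center and pocket below 0.018 m), for 0.2 s.
3. the lever is three clicks down (value of joint tin_drawer below 0.005 m and z of lever_grip in the frame of click_pin between -0.0443 and -0.018 m), for 0.2 s.
At the end, for the whole second after the job is handed in: Lever still, between third and fourth click (grip 18-44 mm below the axis in the click ring's frame), held by the fingers with over 0.5 N; drawer within 5 mm of shut; tin upright (0.08 rad), within 18 mm of the pocket's centre, foot on its lid with over 0.2 N (all of step 3 and velocity of joint press_lever between -0.05 and 0.05 rad/s and contact force between the fingers and press_lever above 0.5 N and contact force between foot and food_tin above 0.2 N and horizontal distance between tin_center and pocket below 0.018 m and angle between food_tin's own z axis and vertical below 0.08 rad); the arm keeps its last pose, push and grip.
It fails at once if the lever goes on to a fourth click (z of lever_grip in the frame of click_pin below -0.0522 m).
It fails at once if the tin is knocked over (angle between food_tin's own z axis and vertical above 0.6 rad).
It fails at once if a bystander is moved by more than 30 mm (distance of any of salt, red_onion, garlic_bulb from where it was at the start of the episode above 0.03 m).
It also fails if it takes over 72 s, if anything falls off the work surface, if the arm or the gripper's body presses on something with over 40 N, if the wrist force passes 120 N, or if a joint passes its speed limit or range.

## Working session

There is one attempt and no reset: what is moved stays moved. The work goes in short steps, Python scripts to look and compute and a tool call to move; the robot and the scene stay as the last step left them, time stands still between calls to the robot, and variables do not carry over. Pictures are saved under pics/ and viewed, on a budget of 10 in all, crops included, one or two more only if the job needs it, and the job is handed in when it is done.

Besides the shell and the picture viewer there is one more tool, called after "Emit:" by a JSON object that holds its "method" and its "body". servo_tool: Moves the arm, as the interface text tells. Its arguments: {"type":"object","properties":{"motion":{"type":"array","items":{"type":"array","items":{"type":"number"}}},"grip_force":{"type":"number"}},"required":["motion"]}

```bash
ls; mkdir -p pics
python3 - <<'E'
from rig import r
import cv2
print(r.sense())
for n in("scene","side"):
    im=r.grab_frame(n); cv2.imwrite(f"pics/{n}0.png",im[:,:,::-1])
for n in("scene","side","wrist"): print(n,r.calibration(n))
E
```

```text
pics
{'clock': 0.0, 'qpos': array([-1.14137680e+00,  3.53633783e-01,  1.63418269e+00,  5.97006627e-06,
        1.15522002e+00, -2.40659182e-03]), 'qvel': array([ 1.41074221e-03,  6.92376172e-05,  1.03334610e-03, -1.45215226e-03,
        4.94677223e-04,  1.72797522e-04]), 'joint_efforts': array([ 1.63551613e-03, -6.05245829e+01, -3.42068553e+01, -4.85299233e-05,
        9.56005213e-03,  7.42062753e-06]), 'eef_pos': array([ 261.35168677, -567.13063172,  205.84991901]), 'tcp_rot': array([-1.57078739e+00,  1.44382159e-03, -1.13897261e+00]), 'contact_force': array([ 0.31701584, -0.30942885, -0.10699754]), 'wrist_torque': array([-0.00916759, -0.02905555, -0.00662703]), 'opening': 0.9999380048322299}
scene {'fx': 538.6416398057469, 'fy': 538.6416398057469, 'cx': 320.4512944033555, 'cy': 237.0722799874346, 'distortion': array([0.0547632, 0.       , 0.       , 0.       , 0.       ]), 'R': array([[ 0.77969669, -0.62593953,  0.01651594],
       [-0.26091426, -0.34875735, -0.90016224],
       [ 0.56920718,  0.69754428, -0.4352415 ]]), 't': array([-461.49431749,  319.16127946, 1133.14453778])}
si
[... 238 characters left out ...]
],
       [-0.13026028, -0.36730473, -0.92093403],
       [ 0.28269079,  0.87653432, -0.38958119]]), 't': array([-567.64207292,  271.88961416, 1305.37574823])}
wrist {'fx': 358.8049441872967, 'fy': 358.8049441872967, 'cx': 319.21893852430617, 'cy': 239.891142695929, 'distortion': array([0.02324685, 0.        , 0.        , 0.        , 0.        ]), 'mount': array([[ 9.99999597e-01, -7.87184934e-04,  4.30674883e-04,
         2.52604878e-01],
       [-6.29510184e-04, -2.73441071e-01,  9.61888551e-01,
        -1.67482377e+02],
       [-6.39419974e-04, -9.61888435e-01, -2.73441456e-01,
         7.08253711e+01],
       [ 0.00000000e+00,  0.00000000e+00,  0.00000000e+00,
         1.00000000e+00]])}
```

View pics/scene0.png

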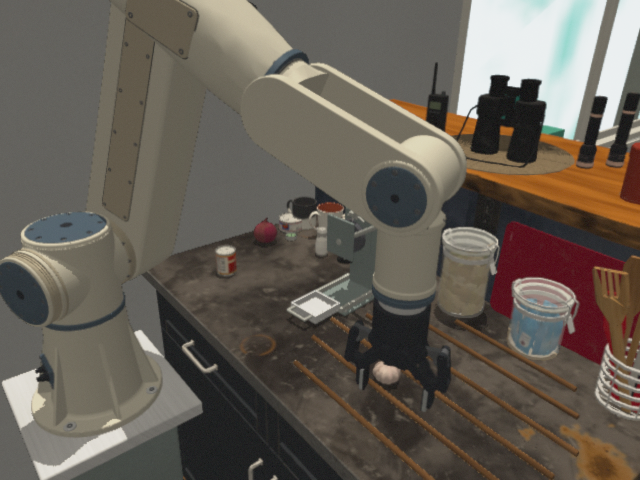

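View pics/side0.png

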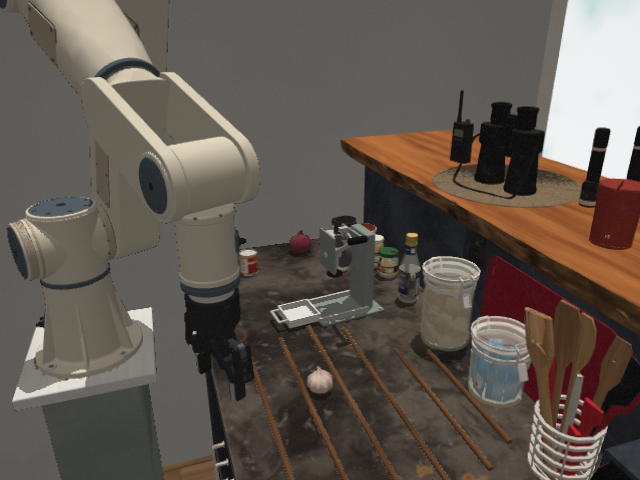

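The tin is at scene (226,262) and side (249,263). The press drawer is at side (297,313), with the lever grip dark against the head near (345,240). I'll enlarge the press and measure the tin.

```bash
cat > h.py <<'E'
import numpy as np, cv2
from scipy.spatial.transform import Rotation as Ro
from rig import r
def cam(n,s=None):
    c=r.calibration(n); K=np.array([[c["fx"],0,c["cx"]],[0,c["fy"],c["cy"]],[0,0,1]])
    if n=="wrist":
        s=s or r.sense(); T=np.eye(4); T[:3,:3]=Ro.from_euler("xyz",s["tcp_rot"]).as_matrix(); T[:3,3]=s["eef_pos"]
        W=np.linalg.inv(T@c["mount"]); R,t=W[:3,:3],W[:3,3]
    else: R,t=c["R"],c["t"]
    return K,np.array(c["distortion"]),R,t
def ray(C,uv):
    K,d,R,t=C; p=cv2.undistortPoints(np.array([[uv]],float),K,d)[0,0]
    v=R.T@np.array([p[0],p[1],1]); return -R.T@t, v/np.linalg.norm(v)
def onz(C,uv,z):
    o,v=ray(C,uv); return o+v*(z-o[2])/v[2]
def tri(*cu):
    A=np.zeros((3,3));b=np.zeros(3);L=[]
    for C,uv in cu:
        o,v=ray(C,uv);P=np.eye(3)-np.outer(v,v);A+=P;b+=P@o;L.append((o,P))
    x=np.linalg.solve(A,b); return x,[np.linalg.norm(P@(x-o)) for o,P in L]
def proj(C,X):
    K,d,R,t=C; return cv2.projectPoints(np.array(X,float).reshape(-1,3),cv2.Rodrigues(R)[0],t,K,d)[0][:,0]
def totool(s,dw): return Ro.from_euler("xyz",s["tcp_rot"]).inv().apply(dw)
E
python3 - <<'E'
from h import *
im=cv2.imread("pics/side0.png"); cv2.imwrite("pics/side0c.png",cv2.resize(im[205:355,235:435],None,fx=4,fy=4,interpolation=cv2.INTER_CUBIC))
im=cv2.imread("pics/scene0.png"); cv2.imwrite("pics/scene0c.png",cv2.resize(im[190:340,205:405],None,fx=4,fy=4,interpolation=cv2.INTER_CUBIC))
S,D=cam("scene"),cam("side")
print("tin",tri((S,(226,261)),(D,(249,263))))
print("garlic",onz(D,(320,381),25)); print("garlic",onz(S,(385,373),25))
E
```

```text
tin (array([461.78629834, 279.73366356,  33.46701261]), [np.float64(1.0793084442232785), np.float64(1.0793084442231684)])
garlic [ 493.39357304 -346.67861618   25.        ]
garlic [ 488.56210814 -348.65199651   25.        ]
```

View pics/side0c.png

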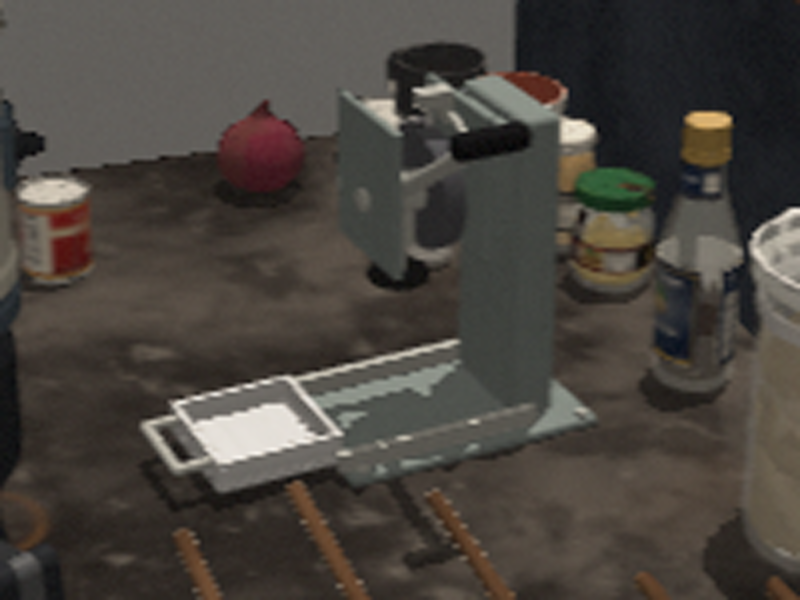

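View pics/scene0c.png

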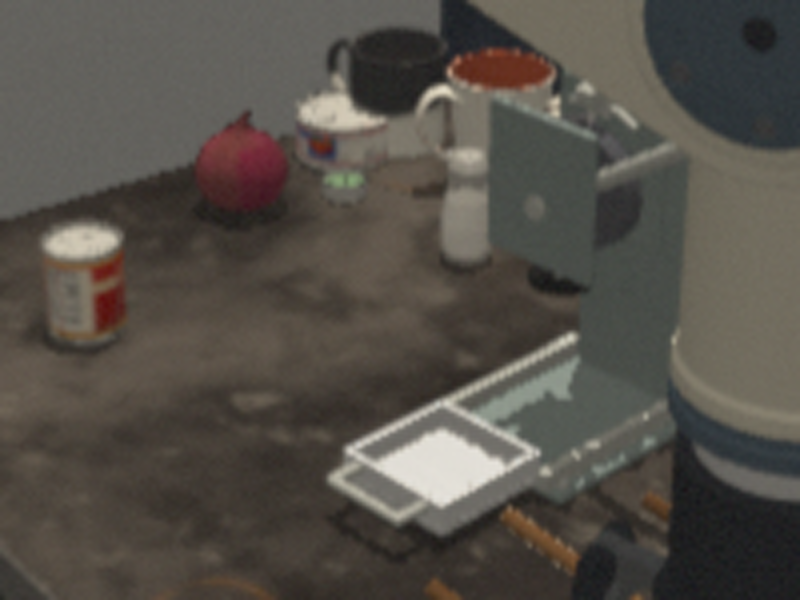

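Crops: the tin has a white lid and red label; the pocket rim corners, handle bar and lever grip (side crop (490,142)) are clear. The salt stands behind the head and the onion beyond the tin. Now to compute positions.

Run:
```python
from h import *
S,D=cam("scene"),cam("side")
f=lambda u,o:(o[0]+u[0]/4,o[1]+u[1]/4)
so,do=(205,190),(235,205)
sc=[(346,453),(447,402),(540,453),(437,507)]; dc=[(172,405),(290,377),(342,433),(215,465)]
a=[onz(S,f(u,so),32) for u in sc]; b=[onz(D,f(u,do),32) for u in dc]
for x,y,u,v in zip(a,b,sc,dc): print(x[:2].round(),y[:2].round(),[q.round(1) if hasattr(q,'round') else q for q in tri((S,f(u,so)),(D,f(v,do)))])
m=np.array([(x+y)/2 for x,y in zip(a,b)]); c=m.mean(0); print("pocket",c)
for i,j in((0,1),(3,2)): print(np.degrees(np.arctan2(*(m[j]-m[i])[[1,0]])),np.linalg.norm(m[j]-m[i]))
for i,j in((3,0),(2,1)): print(np.degrees(np.arctan2(*(m[j]-m[i])[[1,0]])),np.linalg.norm(m[j]-m[i]))
for u in((453,142),(490,141),(528,135)): print("grip",onz(D,f(u,do),262.7))
print("bar",onz(D,f((168,447),do),26),onz(S,f((368,500),so),26))
print("salt base",onz(S,f((465,265),so),0),"onion",onz(S,f((243,168),so),38))
s=r.sense(); print(s["eef_pos"])
```

```text
[483. -16.] [483. -17.] [array([482.9, -16.3,  32. ]), [np.float64(0.28819450290227944), np.float64(0.2881945029022516)]]
[574.  -6.] [571.  -7.] [array([569.1, -11.7,  35.7]), [np.float64(0.5538481500274565), np.float64(0.553848150027486)]]
[582. -91.] [581. -90.] [array([579.3, -94.7,  35.1]), [np.float64(0.1398697973699197), np.float64(0.1398697973697965)]]
[492. -99.] [ 490. -100.] [array([ 490.2, -101.5,   33.4]), [np.float64(0.5568765905458054), np.float64(0.5568765905456685)]]
pocket [531.98313135 -53.20428487  32.        ]
6.336890239089129 89.57688226174153
5.795515648644389 91.00207247303848
95.61520574116896 83.79324919996307
96.58443533653019 84.64723705279131
grip [ 631.19218928 -155.57895689  262.7       ]
grip [ 652.76650044 -161.59538187  262.7       ]
grip [ 678.00377041 -160.69994494  262.7       ]
bar [468.99184787 -59.12002433  26.        ] [468.08642318 -59.99353638  26.        ]
salt base [744.44085808 186.02906357   0.        ] onion [660.40579248 370.23764549  38.        ]
[ 261.35839218 -567.21325086  205.92527964]
```

Emit:
{"method": "servo_tool", "body": {"motion": [[1, -0.685, 0.036, 0.536, 0, -7.1, 0], [1, -0.685, 0.036, 0.536, 0, -7.1, 0], [1, -0.685, 0.036, 0.536, 0, -7.1, 0], [1, -0.685, 0.036, 0.536, 0, -7.1, 0], [1, -0.685, 0.036, 0.536, 0, -7.1, 0], [1, -0.685, 0.036, 0.536, 0, -7.1, 0], [1, -0.685, 0.036, 0.536, 0, -7.1, 0], [1, -0.685, 0.036, 0.536, 0, -7.1, 0], [1, -0.685, 0.036, 0.536, 0, -7.1, 0], [1, -0.685, 0.036, 0.536, 0, -7.1, 0], [1, -0.685, 0.036, 0.536, 0, -7.1, 0], [1, -0.685, 0.036, 0.536, 0, -7.1, 0]]}}

```text
clock: 1.6
eef_pos: [434.0, 163.8, 175.5]
tcp_rot: [-1.571, -0.0, 0.101]
contact_force: [1.1, -0.2, 0.3]
opening: 0.999
```

Emit:
{"method": "servo_tool", "body": {"motion": [[1, 0.039, 0.005, 0.1, 0, 0, 0], [1, 0.039, 0.005, 0.1, 0, 0, 0], [1, 0.039, 0.005, 0.1, 0, 0, 0], [1, 0.039, 0.005, 0.1, 0, 0, 0]]}}

```text
clock: 2.1
eef_pos: [462.1, 264.4, 170.1]
tcp_rot: [-1.572, 0.001, 0.101]
contact_force: [-0.1, 0.1, 0.7]
opening: 0.999
```

Run:
```python
from h import *
s=r.sense(); im=r.grab_frame("wrist"); cv2.imwrite("pics/w1.png",im[:,:,::-1]); C=cam("wrist",s)
print(s["eef_pos"],s["tcp_rot"],s["contact_force"])
print("expected lid/base px",proj(C,[[462,280,72],[462,280,0]]))
g=cv2.GaussianBlur(im,(5,5),0).astype(int); m=((g.min(2)>140)).astype(np.uint8)
n,l,st,ce=cv2.connectedComponentsWithStats(m)
for i in range(1,n):
    if st[i,4]>400: print(st[i],ce[i],onz(C,ce[i],72))
```

```text
[462.09203512 264.43704497 170.06717056] [-1.57167834e+00  1.32443778e-03  1.00788177e-01] [-0.0587595   0.09521546  0.65964942]
expected lid/base px [[319.34373571 212.23467721]
 [319.43687981 196.96566652]]
[ 279  167   78   77 4658] [317.43151567 205.52082439] [460.06339427 284.94518495  72.        ]
[   0  274   22  120 1487] [  6.99462004 324.36112979] [219.45828883 162.2097902   72.        ]
[ 590  289   50   53 1901] [617.94950026 311.88742767] [708.17007143 222.79867719  72.        ]
[516 440  40  35 575] [538.00521739 453.59130435] [681.94844143  77.57331133  72.        ]
```

View pics/w1.png

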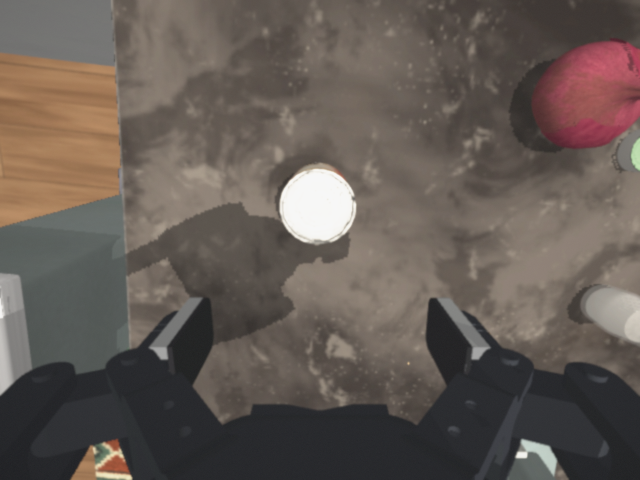

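Wrist view: the tin lid is centred at (317,206), 78 px wide, which fits 57 mm, at about (460.5, 284). The onion and salt are well clear. Descending and gripping.

Emit:
{"method": "servo_tool", "body": {"motion": [[1, 0, 0.03, 0.019, 0, 0, 0], [1, 0, 0.06, 0.019, 0, 0, 0], [1, 0, 0.1, 0.019, 0, 0, 0], [1, 0, 0.138, 0.019, 0, 0, 0], [1, 0, 0.138, 0.019, 0, 0, 0], [-1, 0, 0.138, 0.019, 0, 0, 0], [-1, 0, 0.138, 0.019, 0, 0, 0], [-1, 0, 0.138, 0.019, 0, 0, 0], [-1, 0, 0.138, 0.019, 0, 0, 0], [-1, 0, 0.138, 0.019, 0, 0, 0]], "grip_force": 40}}

```text
clock: 3.4
eef_pos: [461.8, 284.5, 34.8]
tcp_rot: [-1.57, -0.002, 0.1]
contact_force: [-1.6, -0.2, 7.2]
opening: 0.655
```

Emit:
{"method": "servo_tool", "body": {"motion": [[-1, 0, -0.03, 0, 0, 0, 0], [-1, 0, -0.06, 0, 0, 0, 0], [-1, 0, -0.1, 0, 0, 0, 0], [-1, 0, -0.1, 0, 0, 0, 0]]}}

```text
clock: 3.9
eef_pos: [463.3, 285.3, 136.9]
tcp_rot: [-1.567, -0.007, 0.1]
contact_force: [-0.2, 0.2, -1.6]
opening: 0.648
```

Run:
```python
from h import *
s=r.sense(); print(s["eef_pos"],s["tcp_rot"],s["contact_force"],s["opening"])
im=r.grab_frame("wrist"); g=cv2.GaussianBlur(im,(5,5),0).astype(int); m=((g.min(2)>140)).astype(np.uint8)
C=cam("wrist",s); n,l,st,ce=cv2.connectedComponentsWithStats(m)
for i in range(1,n):
    if st[i,4]>400: print(st[i],ce[i],onz(C,ce[i],s["eef_pos"][2]+40))
```

```text
[463.30591886 285.30860749 136.91436963] [-1.56739056 -0.00711597  0.10009766] [-0.23187962  0.15766499 -1.56485743] 0.6482527725497497
[276 220  66  35 900] [309.5        233.26444444] [457.45864714 320.49174739 176.91436963]
[  250   250   138   122 12778] [318.8053686  309.63750196] [463.91720385 290.13861559 176.91436963]
[ 611  325   29   50 1076] [627.07434944 346.3401487 ] [587.58290504 286.46363691 176.91436963]
```

Emit:
{"method": "servo_tool", "body": {"motion": [[-1, 0.035, 0, -0.343, 0, 0, 0], [-1, 0.035, 0, -0.343, 0, 0, 0], [-1, 0.035, 0, -0.343, 0, 0, 0], [-1, 0.035, 0, -0.343, 0, 0, 0], [-1, 0.035, 0, -0.343, 0, 0, 0], [-1, 0.035, 0, -0.343, 0, 0, 0], [-1, 0.035, 0, -0.343, 0, 0, 0], [-1, 0.035, 0, -0.343, 0, 0, 0], [-1, 0.035, 0, -0.343, 0, 0, 0]]}}

```text
clock: 5.08
eef_pos: [529.6, -52.8, 132.3]
tcp_rot: [-1.57, 0.001, 0.101]
contact_force: [-0.0, 0.2, -0.8]
opening: 0.649
```

Run:
```python
from h import *
s=r.sense(); print(s["eef_pos"],s["tcp_rot"],s["contact_force"],s["opening"])
im=r.grab_frame("wrist"); cv2.imwrite("pics/w2.png",im[:,:,::-1])
```

```text
[529.56558711 -52.79763708 132.27234078] [-1.57048041e+00  6.66078613e-04  1.01384813e-01] [-0.02273182  0.15476836 -0.83749295] 0.6487265543957151
```

View pics/w2.png

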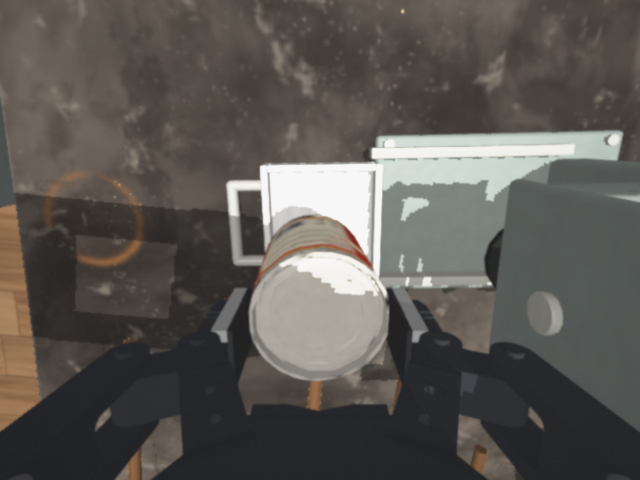

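The tin hangs centred between the jaws (lid centre (319,313)). The far rim corners of the drawer are at (261,164) and (382,163), with the bar to the left. Checking the pocket from these.

Run:
```python
from h import *
s=r.sense(); C=cam("wrist",s)
a,b=onz(C,(261,164),32),onz(C,(382,163),32); d=(b-a);L=np.linalg.norm(d);d/=L
n=np.array([d[1],-d[0],0]); print(a,b,L,np.degrees(np.arctan2(d[1],d[0])))
p=(a+b)/2+45*n; print("pocket",p)
lid=onz(C,(319,313),s["eef_pos"][2]+37); print("lid",lid, "inner bar x", onz(C,(230,182),26))
print("to go tool",totool(s,np.r_[(p-lid)[:2],0]), s["eef_pos"])
a,b=onz(C,(376,136),5),onz(C,(620,132),5); print("base plate edge",a,b,np.degrees(np.arctan2(*(b-a)[[1,0]])))
```

```text
[483.66009226  -6.20713116  32.        ] [571.55529254   3.41647582  32.        ] 88.4204729888614 6.248400591990241
pocket [532.50545306 -46.12799963  32.        ]
lid [530.95706888 -50.75250474 169.39747456] inner bar x [460.16294856 -22.46758111  26.        ]
to go tool [2.00956244e+00 2.01171275e-04 4.44355712e+00] [529.69448668 -52.76858581 132.39747456]
base plate edge [568.49456261  22.20647042   5.        ] [755.46299428  42.95828265   5.        ] 6.333393427938984
```

Emit:
{"method": "servo_tool", "body": {"motion": [[-1, 0.002, 0, 0.002, 0, 0, 0], [-1, 0.002, 0.03, 0.002, 0, 0, 0], [-1, 0.002, 0.06, 0.002, 0, 0, 0], [-1, 0.002, 0.075, 0.002, 0, 0, 0], [-1, 0.002, 0.078, 0.002, 0, 0, 0], [-1, 0.002, 0.08, 0.002, 0, 0, 0], [-1, 0.002, 0.081, 0.002, 0, 0, 0], [-1, 0.002, 0.081, 0.002, 0, 0, 0]]}}

```text
clock: 6.12
eef_pos: [532.2, -51.7, 52.1]
tcp_rot: [-1.571, -0.001, 0.1]
contact_force: [-0.3, -0.1, -0.7]
opening: 0.647
```

Emit:
{"method": "servo_tool", "body": {"motion": [[-1, 0, 0.001, 0, 0, 0, 0], [-1, 0, 0.0015, 0, 0, 0, 0], [-1, 0, 0.002, 0, 0, 0, 0], [-1, 0, 0.002, 0, 0, 0, 0]]}}

```text
clock: 6.62
eef_pos: [532.1, -51.7, 49.9]
tcp_rot: [-1.571, -0.0, 0.1]
contact_force: [-0.6, 0.7, 4.8]
opening: 0.649
```

Touching the floor (4.8 N). Releasing and rising.

Emit:
{"method": "servo_tool", "body": {"motion": [[0.5, 0, 0, 0, 0, 0, 0], [0.6, 0, 0, 0, 0, 0, 0], [1, 0, 0, 0, 0, 0, 0], [1, 0, 0, 0, 0, 0, 0], [1, 0, -0.02, 0, 0, 0, 0], [1, 0, -0.05, 0, 0, 0, 0], [1, 0, -0.11, 0, 0, 0, 0], [1, 0, -0.11, 0, 0, 0, 0]]}}

```text
clock: 7.62
eef_pos: [535.0, -52.0, 163.9]
tcp_rot: [-1.572, -0.008, 0.1]
contact_force: [-0.0, -0.1, -0.5]
opening: 1.002
```

Run:
```python
from h import *
s=r.sense(); print(s["eef_pos"],s["tcp_rot"],s["contact_force"],s["opening"])
im=r.grab_frame("wrist"); cv2.imwrite("pics/w3.png",im[:,:,::-1])
```

```text
[534.97074711 -51.98519424 163.91425111] [-1.57240658 -0.00797905  0.10017623] [-0.03487619 -0.13853196 -0.54539017] 1.0024273537334758
```

View pics/w3.png

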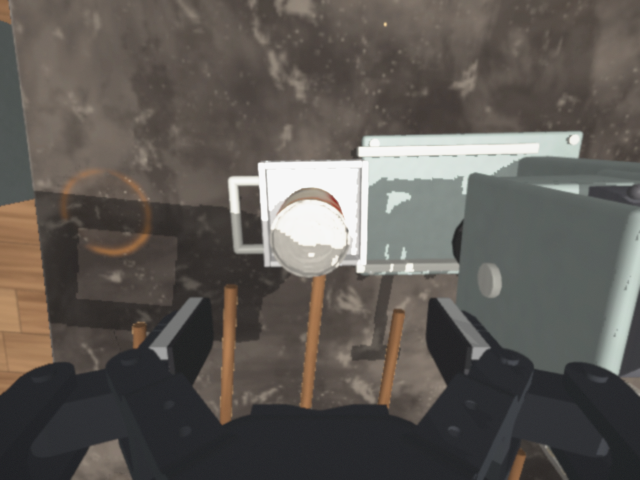

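The tin stands in the pocket: lid centre (311,234), rim corners (259,161), (366,160), (365,272), (264,267); bar at about (236,214).

Run:
```python
from h import *
s=r.sense(); C=cam("wrist",s)
q=np.array([onz(C,u,32) for u in((259,161),(366,160),(365,272),(264,267))]); print(q.round(1)); p=q.mean(0)
l=onz(C,(311,234),87); print("pocket",p,"lid",l,"diff",(l-p)[:2]); print("bar",onz(C,(234,214),26))
b=np.array([464,-57.]); u=np.array([.994,.107])
for d,z in((45,60),(45,12)): print(totool(s,np.r_[b-d*u,z]-s["eef_pos"]))
```

```text
[[481.9  -5.5  32. ]
 [567.8   3.9  32. ]
 [580.  -92.   32. ]
 [491.1 -96.1  32. ]]
pocket [530.20246254 -47.41999453  32.        ] lid [528.95431144 -47.36473246  87.        ] diff [-1.2481511   0.05526207]
bar [461.97748602 -52.54850552  26.        ]
[-114.92226742  101.04648775    1.52282334]
[-115.13085275  149.04601683    1.5640494 ]
```

Emit:
{"method": "servo_tool", "body": {"motion": [[-1, -0.06, 0, 0.001, 0, 0, -1], [-1, -0.115, 0.02, 0.001, 0, 0, -2], [-1, -0.117, 0.06, 0.001, 0, 0, -2], [-1, -0.117, 0.11, 0.001, 0, 0, -2], [-1, -0.117, 0.145, 0.001, 0, 0, -2], [-1, -0.117, 0.15, 0.001, 0, 0, -2], [-1, -0.117, 0.15, 0.001, 0, 0, -2]]}}

```text
clock: 8.55
eef_pos: [412.8, -62.3, 7.3]
tcp_rot: [-1.57, -0.344, 0.099]
contact_force: [-0.6, 0.4, 0.7]
opening: -0.002
```

Emit:
{"method": "servo_tool", "body": {"motion": [[-1, 0.0017, -0.0047, 0, 0, 0, 0], [-1, 0.013, -0.0007, 0, 0, 0, 0], [-1, 0.0243, 0.0034, 0, 0, 0, 0], [-1, 0.0318, 0.006, 0, 0, 0, 0], [-1, 0.0393, 0.0088, 0, 0, 0, 0], [-1, 0.0488, 0.0121, 0, 0, 0, 0], [-1, 0.0582, 0.0155, 0, 0, 0, 0], [-1, 0.0676, 0.0189, 0, 0, 0, 0], [-1, 0.077, 0.0222, 0, 0, 0, 0], [-1, 0.0864, 0.0256, 0, 0, 0, 0], [-1, 0.0958, 0.029, 0, 0, 0, 0]]}}

```text
clock: 9.93
eef_pos: [513.2, -52.1, 13.6]
tcp_rot: [-1.57, -0.346, 0.1]
contact_force: [-1.7, -0.4, 1.3]
opening: 0.0
```

Emit:
{"method": "servo_tool", "body": {"motion": [[-1, 0.0094, 0.0034, 0, 0, 0, 0], [-1, 0.0188, 0.0067, 0, 0, 0, 0], [-1, 0.0282, 0.0101, 0, 0, 0, 0], [-1, 0.0339, 0.0121, 0, 0, 0, 0], [-1, 0.0376, 0.0135, 0, 0, 0, 0], [-1, 0.0395, 0.0142, 0, 0, 0, 0], [-1, 0.0395, 0.0142, 0, 0, 0, 0]]}}

```text
clock: 10.8
eef_pos: [556.5, -48.2, 15.2]
tcp_rot: [-1.571, -0.349, 0.1]
contact_force: [-0.7, 1.1, -0.5]
opening: -0.001
```

Emit:
{"method": "servo_tool", "body": {"motion": [[-1, 0.0028, 0.001, 0, 0, 0, 0], [-1, 0.0056, 0.002, 0, 0, 0, 0], [-1, 0.0075, 0.0027, 0, 0, 0, 0], [-1, 0.0075, 0.0027, 0, 0, 0, 0]]}}

```text
clock: 11.3
eef_pos: [564.8, -47.4, 15.4]
tcp_rot: [-1.571, -0.349, 0.1]
contact_force: [0.1, -0.5, -0.1]
opening: -0.004
```

Emit:
{"method": "servo_tool", "body": {"motion": [[-1, 0.0019, 0.0007, 0, 0, 0, 0], [-1, 0.0037, 0.0014, 0, 0, 0, 0], [-1, 0.0037, 0.0014, 0, 0, 0, 0]]}}

```text
clock: 11.68
eef_pos: [568.7, -47.0, 15.3]
tcp_rot: [-1.571, -0.349, 0.1]
contact_force: [0.1, -0.5, -0.3]
opening: 0.004
```

Run:
```python
from h import *
a=r.grab_frame("side")[:,:,::-1]; cv2.imwrite("pics/side3.png",cv2.resize(a[205:355,235:435],None,fx=4,fy=4,interpolation=cv2.INTER_CUBIC))
```

```text
(no output)
```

View pics/side3.png

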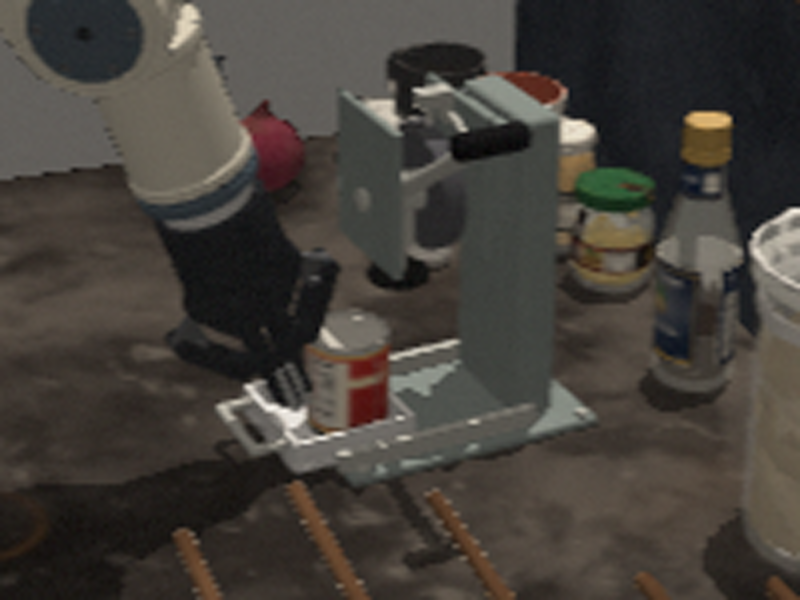

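The fingers look to be over the handle or the pocket's front, with the drawer only about half shut. Checking by projection before moving.

Run:
```python
from h import *
D=cam("side"); s=r.sense(); f=lambda X:((proj(D,X)-[235,205])*4).round(0).tolist()
Rt=Ro.from_euler("xyz",s["tcp_rot"]).as_matrix(); t=s["eef_pos"]
print("tcp",t,f(t),"back 50mm",f(t-50*Rt[:,1]),"front corner",f(t+14*Rt[:,0]))
inv=lambda u,z:onz(D,(235+u[0]/4,205+u[1]/4),z).round(1)
print("rim right",inv((412,417),32),"rim near front",inv((288,450),32),"rim left",inv((245,386),32),"bar ends",inv((220,407),26),inv((262,447),26))
print("lid",inv((352,328),87), "finger tip if z=40", inv((300,405),40),inv((300,405),20))
```

```text
tcp [568.58926983 -47.00321589  15.29326833] [[305.0, 426.0]] back 50mm [[281.0, 372.0]] front corner [[323.0, 416.0]]
rim right [632.4 -85.5  32. ] rim near front [540.7 -98.3  32. ] rim left [537.2  -8.3  32. ] bar ends [515.7 -20.2  26. ] [528.2 -79.6  26. ]
lid [602.2 -49.3  87. ] finger tip if z=40 [561.6 -58.6  40. ] [571.6 -26.   20. ]
```

Run:
```python
from h import *
a=r.grab_frame("wrist")[:,:,::-1]; b=r.grab_frame("scene")[:,:,::-1]
b=cv2.resize(b[190:340,205:365],(400,375),interpolation=cv2.INTER_CUBIC); o=np.zeros((480,800,3),np.uint8)
o[:375,:400]=b; o[:480,400:]=a[:,120:520]; cv2.imwrite("pics/mix4.png",o)
```

```text
(no output)
```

View pics/mix4.png

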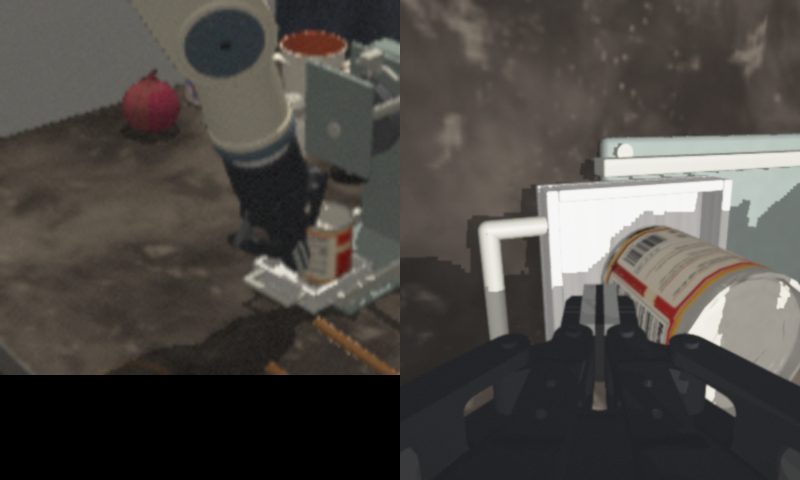

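The projection puts the fingers inside the pocket, touching the tin. They passed the bar and the front wall. The tin is upright but about 12 mm toward the back wall, and the drawer is about 57 mm short of shut. I'll retract along the finger axis, go back in front of the bar and watch the force this time.

Emit:
{"method": "servo_tool", "body": {"motion": [[-1, 0, -0.02, 0, 0, 0, 0], [-1, 0, -0.045, 0, 0, 0, 0], [-1, 0, -0.07, 0, 0, 0, 0], [-1, -0.035, -0.082, 0, 0, 0, 0], [-1, -0.066, -0.094, 0, 0, 0, 0], [-1, -0.066, -0.094, 0, 0, 0, 0], [-1, -0.078, -0.06, 0, 0, 0, 0], [-1, -0.0905, -0.0265, 0, 0, 0, 0], [-1, -0.0905, -0.0265, 0, 0, 0, 0]]}}

```text
clock: 12.95
eef_pos: [474.9, -56.5, 7.4]
tcp_rot: [-1.571, -0.347, 0.099]
contact_force: [0.5, 0.5, 0.2]
opening: -0.001
```

Run:
```python
from h import *
a=r.grab_frame("wrist")[:,:,::-1]; b=r.grab_frame("side")[:,:,::-1]; s=r.sense(); print(s["eef_pos"],s["contact_force"])
b=cv2.resize(b[260:340,260:360],(400,320),interpolation=cv2.INTER_CUBIC); o=np.zeros((480,800,3),np.uint8)
o[:320,:400]=b; o[:480,400:]=a[:,120:520]; cv2.imwrite("pics/mix5.png",o)
```

```text
[475.30163522 -56.46644058   8.32603081] [0.13332023 0.08632627 0.35045635]
```

View pics/mix5.png

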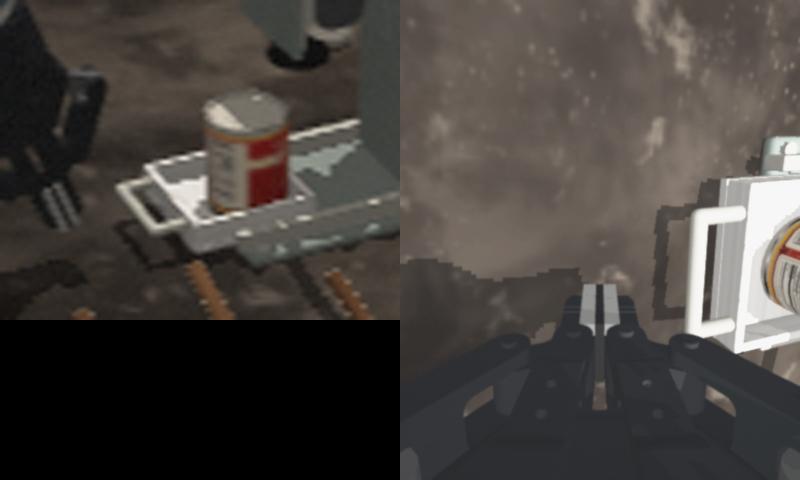

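Run:
```python
from h import *
s=r.sense(); D,W=cam("side"),cam("wrist",s); t=s["eef_pos"]; Rt=Ro.from_euler("xyz",s["tcp_rot"]).as_matrix()
f=lambda X:((proj(D,X)-[260,260])*4).round(0).tolist()
for b in (0,15,30): print(b,"behind tcp -> side crop",f(t-b*Rt[:,1]))
w=lambda u:(u[0]-280,u[1])
p=tri((D,(260+147/4,260+204/4)),(W,w((697,272)))); print("bar mid tri",p)
print("tip tri",tri((D,(260+62/4,260+226/4)),(W,w((600,285)))))
print("bar onz side",onz(D,(260+122/4,260+186/4),26),onz(D,(260+163/4,260+232/4),26),"wrist",onz(W,w((699,212)),26),onz(W,w((695,332)),26))
print("rim wrist",onz(W,w((722,180)),32),onz(W,w((738,348)),32))
print("lid",onz(D,(260+247/4,260+113/4),87))
```

```text
0 behind tcp -> side crop [[77.0, 246.0]]
15 behind tcp -> side crop [[69.0, 230.0]]
30 behind tcp -> side crop [[61.0, 213.0]]
bar mid tri (array([525.44267155, -47.13879462,  23.94606234]), [np.float64(2.291243840202338), np.float64(2.291243840202203)])
tip tri (array([468.76632797, -51.45064092,  23.67308175]), [np.float64(2.2810687211599885), np.float64(2.2810687211599356)])
bar onz side [517.32327567 -19.38100091  26.        ] [527.04161457 -85.86892706  26.        ] wrist [516.46074865 -16.25972598  26.        ] [525.93283722 -79.27161546  26.        ]
rim wrist [ 5.21413785e+02 -4.53285502e-01  3.20000000e+01] [550.44676849 -87.70305783  32.        ]
lid [596.69201829 -54.93495358  87.        ]
```

Side-view measurement puts the real finger end about 15 mm behind the nominal TCP (tip at z≈23). So the fingers slid over the bar. I'll go lower, watching the force.

Emit:
{"method": "servo_tool", "body": {"motion": [[-1, -0.001, 0.003, 0, 0, 0, 0], [-1, -0.002, 0.006, 0, 0, 0, 0], [-1, -0.002, 0.006, 0, 0, 0, 0]]}}

```text
clock: 13.42
eef_pos: [476.0, -56.5, 3.3]
tcp_rot: [-1.571, -0.35, 0.1]
contact_force: [0.0, 0.9, -0.9]
opening: 0.004
```

Emit:
{"method": "servo_tool", "body": {"motion": [[-1, -0.0007, 0.002, 0, 0, 0, 0], [-1, -0.0014, 0.004, 0, 0, 0, 0], [-1, -0.0014, 0.004, 0, 0, 0, 0]]}}

```text
clock: 13.8
eef_pos: [475.2, -56.4, -1.3]
tcp_rot: [-1.571, -0.349, 0.1]
contact_force: [0.1, 0.7, -0.6]
opening: 0.001
```

Emit:
{"method": "servo_tool", "body": {"motion": [[-1, -0.0007, 0.002, 0, 0, 0, 0], [-1, -0.0014, 0.004, 0, 0, 0, 0], [-1, -0.0014, 0.004, 0, 0, 0, 0]]}}

```text
clock: 14.18
eef_pos: [475.1, -56.4, -5.6]
tcp_rot: [-1.571, -0.349, 0.1]
contact_force: [0.5, -1.1, -0.4]
opening: 0.004
```

No contact even at TCP z=-5.6, which confirms it. Now pushing.

Emit:
{"method": "servo_tool", "body": {"motion": [[-1, 0.0141, 0.005, 0, 0, 0, 0], [-1, 0.0235, 0.0084, 0, 0, 0, 0], [-1, 0.0329, 0.0118, 0, 0, 0, 0], [-1, 0.0423, 0.0152, 0, 0, 0, 0], [-1, 0.0517, 0.0185, 0, 0, 0, 0], [-1, 0.0565, 0.0202, 0, 0, 0, 0]]}}

```text
clock: 14.92
eef_pos: [534.9, -50.3, -5.2]
tcp_rot: [-1.571, -0.349, 0.1]
contact_force: [-0.8, -0.1, 0.7]
opening: -0.002
```

Emit:
{"method": "servo_tool", "body": {"motion": [[-1, 0.0094, 0.0034, 0, 0, 0, 0], [-1, 0.0188, 0.0067, 0, 0, 0, 0], [-1, 0.0188, 0.0067, 0, 0, 0, 0]]}}

```text
clock: 15.3
eef_pos: [555.2, -48.4, -4.9]
tcp_rot: [-1.571, -0.35, 0.101]
contact_force: [-0.7, 0.5, 0.2]
opening: 0.002
```

Run:
```python
from h import *
a=r.grab_frame("side"); s=r.sense(); print(s["eef_pos"],s["contact_force"])
b=a[:,:,::-1]; o=cv2.resize(b[255:345,270:390],(800,600),interpolation=cv2.INTER_CUBIC); cv2.imwrite("pics/s6.png",o)
```

```text
[554.63497884 -48.3940368   -5.07090666] [-0.12977038 -0.19175096 -0.288722  ]
```

View pics/s6.png

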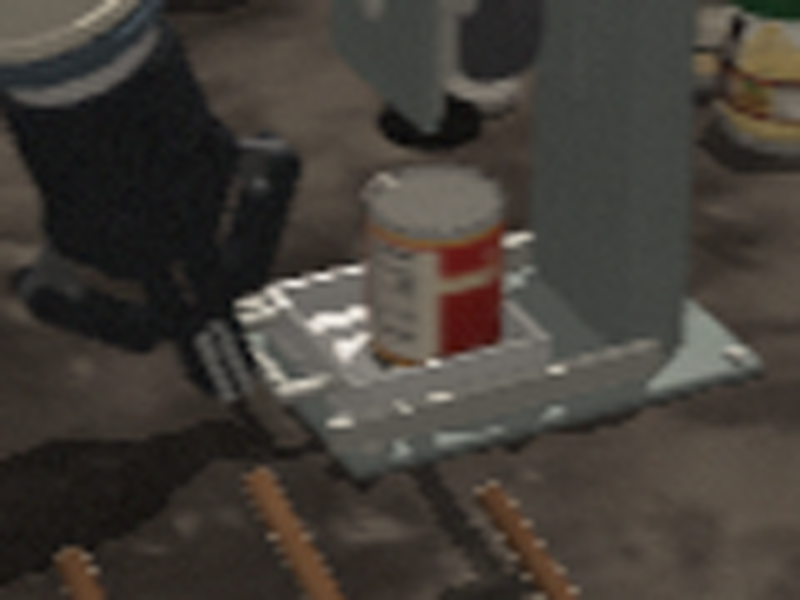

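The finger now bears on the bar and the drawer is closing. Pushing on to the stop.

Emit:
{"method": "servo_tool", "body": {"motion": [[-1, 0.0056, 0.002, 0, 0, 0, 0], [-1, 0.0094, 0.0034, 0, 0, 0, 0], [-1, 0.0094, 0.0034, 0, 0, 0, 0]]}}

```text
clock: 15.72
eef_pos: [565.0, -47.4, -5.0]
tcp_rot: [-1.571, -0.35, 0.1]
contact_force: [0.3, 1.2, 0.5]
opening: 0.002
```

Emit:
{"method": "servo_tool", "body": {"motion": [[-1, 0.0038, 0.0013, 0, 0, 0, 0], [-1, 0.0056, 0.002, 0, 0, 0, 0], [-1, 0.0056, 0.002, 0, 0, 0, 0]]}}

```text
clock: 16.1
eef_pos: [568.5, -46.6, -5.5]
tcp_rot: [-1.57, -0.346, 0.1]
contact_force: [-11.1, -4.0, 9.8]
opening: -0.001
```

Run:
```python
from h import *
D=cam("side"); print(onz(D,(270+548/6.667,255+340/6.667),32), onz(D,(270+330/6.667,255+385/6.667),26))
a=r.grab_frame("side"); s=r.sense(); print(s["eef_pos"],s["contact_force"])
```

```text
[675.04572607 -82.04814672  32.        ] [582.45776357 -76.87035172  26.        ]
[568.47846291 -46.64285217  -5.52252786] [-11.73132934  -3.56912961  10.08308826]
```

An 11 N stop with an upward force suggests the tip met the base plate's edge. I'll back off, rise 8 mm and continue.

Emit:
{"method": "servo_tool", "body": {"motion": [[-1, -0.0028, -0.001, 0, 0, 0, 0], [-1, 0, -0.0085, 0, 0, 0, 0], [-1, 0, -0.0085, 0, 0, 0, 0], [-1, 0.0028, -0.0075, 0, 0, 0, 0], [-1, 0.0047, -0.0068, 0, 0, 0, 0], [-1, 0.0047, -0.0068, 0, 0, 0, 0]]}}

```text
clock: 16.9
eef_pos: [570.8, -46.5, 2.1]
tcp_rot: [-1.57, -0.346, 0.1]
contact_force: [-10.1, -4.1, 8.1]
opening: -0.0
```

Emit:
{"method": "servo_tool", "body": {"motion": [[-1, 0.0028, 0.001, 0, 0, 0, 0], [-1, 0.0047, 0.0017, 0, 0, 0, 0], [-1, 0.0047, 0.0017, 0, 0, 0, 0]]}}

```text
clock: 17.27
eef_pos: [571.2, -45.8, 1.1]
tcp_rot: [-1.568, -0.34, 0.1]
contact_force: [-30.0, -12.7, 27.6]
opening: -0.002
```

Emit:
{"method": "servo_tool", "body": {"motion": [[-1, -0.0075, -0.0027, 0, 0, 0, 0], [-1, -0.0113, -0.004, 0, 0, 0, 0], [-1, -0.0113, -0.004, 0, 0, 0, 0]]}}

```text
clock: 17.65
eef_pos: [565.8, -47.2, 2.7]
tcp_rot: [-1.571, -0.349, 0.1]
contact_force: [-0.4, 0.3, -0.2]
opening: 0.003
```

Run:
```python
from h import *
a=r.grab_frame("side"); s=r.sense(); print(s["eef_pos"],s["contact_force"])
b=a[:,:,::-1]; o=cv2.resize(b[255:345,270:390],(800,600),interpolation=cv2.INTER_CUBIC); cv2.imwrite("pics/s7.png",o)
```

```text
[566.08117261 -47.23320311   2.83537539] [-0.01379348  0.06024421  0.52198054]
```

View pics/s7.png

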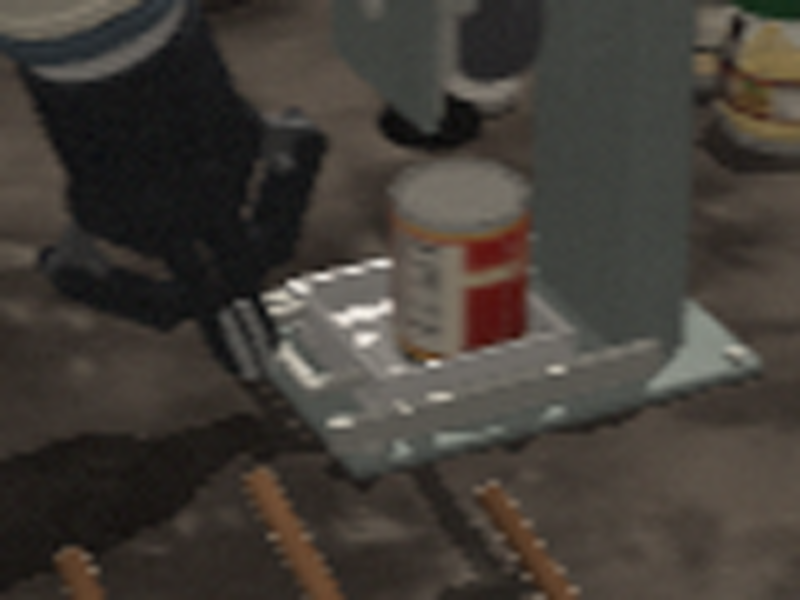

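Run:
```python
from h import *
D=cam("side"); g=lambda u,z:onz(D,(270+u[0]/6.667,255+u[1]/6.667),z).round(1)
print("right rim now",g((577,330),32),"orig (581,-90.5) shut (695.6,-78.6)")
print("bar near end",g((318,380),26),"front rim left inner",g((300,283),32), "near front rim",g((378,378),32),"lid",g((460,186),87))
print("base front corners",g((355,470),3),g((250,330),3))
s=r.sense();t=s["eef_pos"];Rt=Ro.from_euler("xyz",s["tcp_rot"]).as_matrix()
for b in (0,10,20): print(b,((proj(D,t-b*Rt[:,1])-[270,255])*6.667).round())
```

```text
right rim now [689.3 -78.4  32. ] orig (581,-90.5) shut (695.6,-78.6)
bar near end [579.1 -71.6  26. ] front rim left inner [593.6  -3.8  32. ] near front rim [599.3 -87.5  32. ] lid [651.3 -41.4  87. ]
base front corners [ 583.2 -105.6    3. ] [576.2  13.5   3. ]
0 [[270. 405.]]
10 [[262. 387.]]
20 [[254. 369.]]
```

Drawer reads about 5 mm short (±3), so this is ambiguous. I'll press lightly and read force and moment to locate the contact.

Emit:
{"method": "servo_tool", "body": {"motion": [[-1, 0.0047, 0.0017, 0, 0, 0, 0], [-1, 0.0066, 0.0023, 0, 0, 0, 0], [-1, 0.0066, 0.0023, 0, 0, 0, 0], [-1, 0.0066, 0.0023, 0, 0, 0, 0]]}}

```text
clock: 18.2
eef_pos: [570.7, -46.4, 2.1]
tcp_rot: [-1.57, -0.346, 0.1]
contact_force: [-9.9, -5.7, 5.7]
opening: 0.001
```

Run:
```python
from h import *
s=r.sense();F=s["contact_force"];M=s["wrist_torque"];Rt=Ro.from_euler("xyz",s["tcp_rot"]).as_matrix()
print(s["eef_pos"],F,M); print("tool frame F",Rt.T@F,"M",Rt.T@M)
print("foot of line of action (mm, world, from ref)",np.cross(F,M)/(F@F)*1000,"dir",F/np.linalg.norm(F))
print("tool frame foot",Rt.T@np.cross(F,M)/(F@F)*1000, "if M in tool frame:",np.cross(Rt.T@F,M)/(F@F)*1000)
```

```text
[570.72676513 -46.39022685   2.14199338] [-9.93330884 -5.6958081   5.70432922] [-0.68567842  1.3191947  -0.1911202 ]
tool frame F [-7.9001358  -8.91509342 -4.66488906] M [-0.58258919 -0.00529938  1.38112933]
foot of line of action (mm, world, from ref) [ -39.33057933  -35.50083953 -103.93663088] dir [-0.77648484 -0.44524022  0.44590632]
tool frame foot [-75.38924659  83.27917993 -31.48121673] if M in tool frame: [  48.01493725   10.3190664  -101.03562155]
```

Run:
```python
from h import *
D=cam("side"); g=lambda u,z:onz(D,(270+u[0]/6.667,255+u[1]/6.667),z).round(1)
print("foot",g((431,126),115),"lid",g((460,186),87))
# pocket from rim corners in s7 (outer): right, near-front ; left-front
a,b=g((577,330),32),g((366,384),32); print(a,b,np.linalg.norm(a-b)); u=(a-b)/np.linalg.norm(a-b); print("pocket",(a+b)/2+45*np.array([-u[1],u[0],0]))
print(r.sense()["contact_force"])
for t in (0.6,):pass
S=cam("scene"); im=r.grab_frame("scene"); cv2.imwrite("pics/sc8.png",cv2.resize(im[210:310,270:400,::-1],(780,600),interpolation=cv2.INTER_CUBIC))
```

```text
foot [639.7 -38.1 115. ] lid [651.3 -41.4  87. ]
[689.3 -78.4  32. ] [593.2 -90.3  32. ] 96.83398163867881
pocket [635.71991654 -39.69109073  32.        ]
[-9.93330884 -5.6958081   5.70432922]
```

View pics/sc8.png

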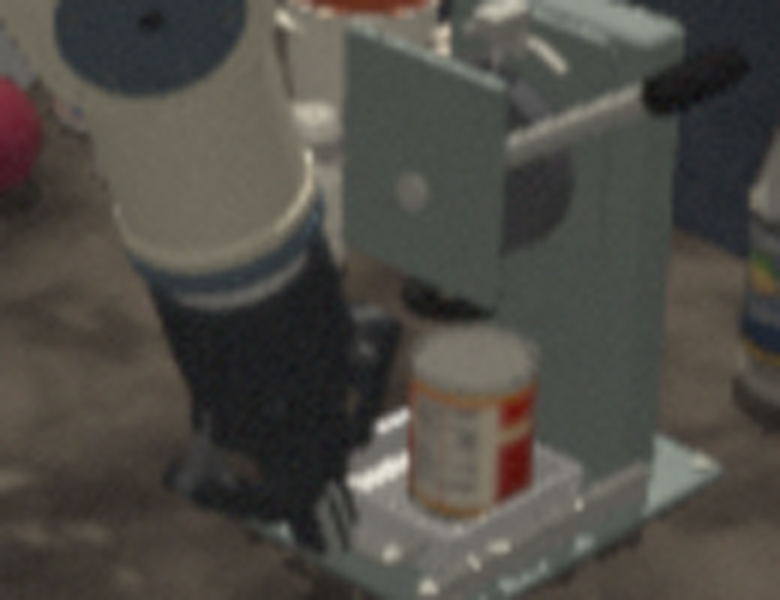

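Foot centre measures (640,-38) and the pocket from the rear rim corner measures (640,-38.5). Pocket centre sits under the foot, and the hard stop held at 30 N, so the drawer is shut. The tin is upright, about 11 mm toward the rear wall, which is within 18 mm. Retreating to go to the lever.

Emit:
{"method": "servo_tool", "body": {"motion": [[-1, -0.019, -0.007, 0, 0, 0, 0], [-1, -0.0376, -0.0135, 0, 0, 0, 0], [-1, -0.02, -0.07, 0, 0, 0, 0], [-1, 0, -0.13, 0, 0, 0, 1], [-1, 0.025, -0.19, 0, 0, 0, 2], [-1, 0.045, -0.25, 0, 0, 0, 2], [-1, 0.0635, -0.296, 0, 0, 0, 2], [-1, 0.0635, -0.296, 0, 0, 0, 2]]}}

```text
clock: 19.25
eef_pos: [533.1, -50.8, 306.8]
tcp_rot: [-1.572, -0.005, 0.1]
contact_force: [0.3, -0.4, -0.4]
opening: 0.001
```

Run:
```python
from h import *
D=cam("side"); im=r.grab_frame("side"); cv2.imwrite("pics/s9.png",cv2.resize(im[215:345,280:440,::-1],(800,650),interpolation=cv2.INTER_CUBIC)[:600])
g=lambda u,z:onz(D,(235+u[0]/4,205+u[1]/4),z).round(1)
print("bottle",g((690,390),0),g((708,115),170)); s=r.sense(); print(s["eef_pos"],s["tcp_rot"],s["qpos"])
u=np.array([.9943,.1065]);o=np.array([640,-38.]); G=np.r_[o+150*np.cos(.6)*np.array([u[1],-u[0]]),262.7]; print("grip",G)
print("grip proj in side0c",(proj(D,G)-[235,205])*4)
print("to above grip (tool)",totool(s,G+[0,0,50]-s["eef_pos"]))
```

```text
bottle [853.7 -65.2   0. ] [906.9  30.3 170. ]
[534.27987677 -51.06146443 309.85775775] [-1.57322581 -0.00860631  0.10008783] [-9.76024201e-02  1.22819324e-01  1.70143361e+00 -7.16382115e-04
  1.30842394e+00 -1.97497065e-01]
grip [ 653.18473645 -161.09468029  262.7       ]
grip proj in side0c [[490.3261916  140.60193876]]
to above grip (tool) [ 107.33566702   -1.62370372 -121.36791486]
```

View pics/s9.png

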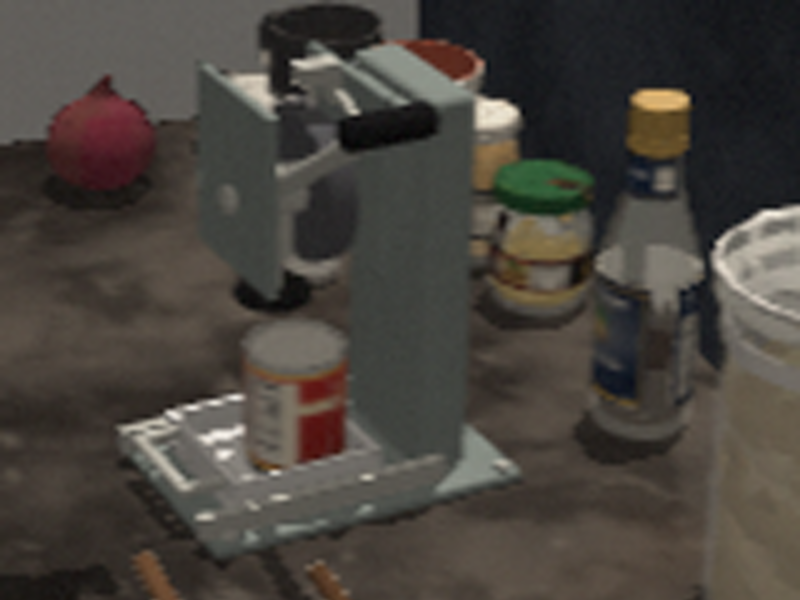

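Run:
```python
from h import *
D=cam("side"); g=lambda u,z:onz(D,(280+u[0]/5,215+u[1]/5),z)
a,b=g((380,450),32),g((166,412),32); print(a,b,(a+b)/2,np.linalg.norm(a-b)," (diag 127)")
e,f=g((122,430),26),g((198,484),26); print("bar",e,f,(e+f)/2,"mid+68u",(e+f)/2+68*np.array([.9943,.1065,0]))
print("foot",g((272,288),115)); print("lid",g((297,345),87))
```

```text
[686.88986029 -80.47579387  32.        ] [588.84649482  -1.83040004  32.        ] [637.86817756 -41.15309696  32.        ] 125.68850179201964  (diag 127)
bar [562.3908955   -3.02152168  26.        ] [584.27491462 -72.31000524  26.        ] [573.33290506 -37.66576346  26.        ] mid+68u [640.94530506 -30.42376346  26.        ]
foot [641.78548281 -30.44968879 115.        ]
lid [650.12601561 -47.80783147  87.        ]
```

Same-camera corner travel is only about 107 mm of 115. That means the earlier stop was probably the fingertip on the base plate's front edge, with the drawer still about 8 mm out. I'll push again with the tip just above the base plate and less tilt.

Emit:
{"method": "servo_tool", "body": {"motion": [[-1, -0.008, 0.06, 0, 0, 0, -1], [-1, -0.008, 0.12, 0, 0, 0, -1], [-1, -0.008, 0.18, 0, 0, 0, -1], [-1, -0.008, 0.24, 0, 0, 0, -1], [-1, -0.008, 0.28, 0, 0, 0, -1], [-1, -0.008, 0.303, 0, 0, 0, -1], [-1, -0.008, 0.303, 0, 0, 0, -1], [-1, -0.008, 0.303, 0, 0, 0, -1]]}}

```text
clock: 20.3
eef_pos: [524.0, -51.6, 0.5]
tcp_rot: [-1.571, -0.176, 0.1]
contact_force: [-0.0, -0.1, 0.6]
opening: -0.001
```

Emit:
{"method": "servo_tool", "body": {"motion": [[-1, 0.0007, -0.0039, 0, 0, 0, 0], [-1, 0.0105, -0.0022, 0, 0, 0, 0], [-1, 0.0204, -0.0004, 0, 0, 0, 0], [-1, 0.0303, 0.0013, 0, 0, 0, 0], [-1, 0.035, 0.0022, 0, 0, 0, 0], [-1, 0.035, 0.0022, 0, 0, 0, 0]]}}

```text
clock: 21.05
eef_pos: [558.1, -48.0, 3.5]
tcp_rot: [-1.571, -0.174, 0.1]
contact_force: [0.3, -0.1, -1.0]
opening: -0.0
```

Emit:
{"method": "servo_tool", "body": {"motion": [[-1, 0.003, 0.0005, 0, 0, 0, 0], [-1, 0.0049, 0.0009, 0, 0, 0, 0], [-1, 0.0049, 0.0009, 0, 0, 0, 0]]}}

```text
clock: 21.42
eef_pos: [562.9, -47.6, 3.7]
tcp_rot: [-1.571, -0.175, 0.1]
contact_force: [0.5, 0.0, 0.2]
opening: -0.003
```

Emit:
{"method": "servo_tool", "body": {"motion": [[-1, 0.003, 0.0005, 0, 0, 0, 0], [-1, 0.0039, 0.0007, 0, 0, 0, 0], [-1, 0.0039, 0.0007, 0, 0, 0, 0]]}}

```text
clock: 21.8
eef_pos: [566.7, -47.2, 3.7]
tcp_rot: [-1.571, -0.174, 0.1]
contact_force: [-0.3, 0.1, 1.0]
opening: -0.003
```

Emit:
{"method": "servo_tool", "body": {"motion": [[-1, 0.002, 0.0003, 0, 0, 0, 0], [-1, 0.0039, 0.0007, 0, 0, 0, 0], [-1, 0.0039, 0.0007, 0, 0, 0, 0]]}}

```text
clock: 22.18
eef_pos: [567.2, -46.9, 3.0]
tcp_rot: [-1.57, -0.168, 0.1]
contact_force: [-13.4, -4.3, 13.2]
opening: 0.002
```

Emit:
{"method": "servo_tool", "body": {"motion": [[-1, 0.002, 0.0003, 0, 0, 0, 0], [-1, 0.003, 0.0005, 0, 0, 0, 0], [-1, 0.003, 0.0005, 0, 0, 0, 0]]}}

```text
clock: 22.55
eef_pos: [567.5, -46.8, 2.6]
tcp_rot: [-1.569, -0.164, 0.101]
contact_force: [-22.8, -8.1, 20.9]
opening: -0.002
```

Run:
```python
from h import *
im=r.grab_frame("side"); s=r.sense(); print(s["eef_pos"],s["contact_force"]); cv2.imwrite("pics/s10.png",cv2.resize(im[255:345,270:390,::-1],(800,600),interpolation=cv2.INTER_CUBIC))
```

```text
[567.50582882 -46.794105     2.59531347] [-23.40540929  -8.06134833  21.06663022]
```

View pics/s10.png

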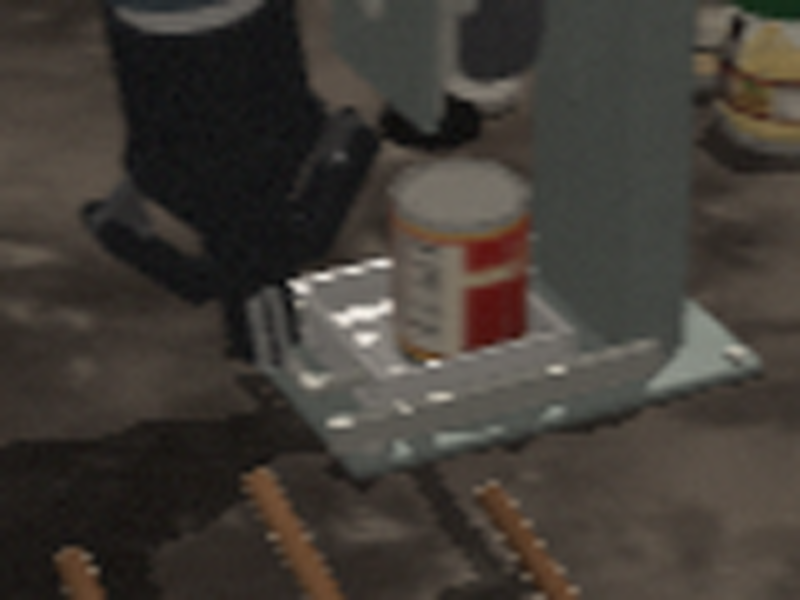

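Ambiguous still. Deciding test: back off, raise 5 mm, push again. If it was the base plate, the tool will now travel further.

Emit:
{"method": "servo_tool", "body": {"motion": [[-1, -0.0089, -0.0016, 0, 0, 0, 0], [-1, -0.008, -0.0065, 0, 0, 0, 0], [-1, -0.008, -0.0065, 0, 0, 0, 0], [-1, -0.004, -0.006, 0, 0, 0, 0], [-1, -0.002, -0.0056, 0, 0, 0, 0], [-1, -0.002, -0.0056, 0, 0, 0, 0]]}}

```text
clock: 23.35
eef_pos: [571.2, -46.7, 8.7]
tcp_rot: [-1.571, -0.175, 0.1]
contact_force: [-0.1, -0.6, 0.3]
opening: 0.002
```

Emit:
{"method": "servo_tool", "body": {"motion": [[-1, 0.002, 0.0003, 0, 0, 0, 0], [-1, 0.003, 0.0005, 0, 0, 0, 0], [-1, 0.003, 0.0005, 0, 0, 0, 0]]}}

```text
clock: 23.72
eef_pos: [573.9, -46.4, 8.9]
tcp_rot: [-1.571, -0.175, 0.1]
contact_force: [0.2, -0.1, -0.3]
opening: -0.002
```

It goes further now, so it was the base plate. Continuing.

Emit:
{"method": "servo_tool", "body": {"motion": [[-1, 0.002, 0.0003, 0, 0, 0, 0], [-1, 0.0035, 0.0006, 0, 0, 0, 0], [-1, 0.0035, 0.0006, 0, 0, 0, 0]]}}

```text
clock: 24.1
eef_pos: [577.5, -46.1, 8.9]
tcp_rot: [-1.571, -0.175, 0.1]
contact_force: [-0.5, -0.1, -0.2]
opening: -0.001
```

Run:
```python
from h import *
im=r.grab_frame("side"); s=r.sense(); print(s["eef_pos"],s["contact_force"]); cv2.imwrite("pics/s11.png",cv2.resize(im[255:345,270:390,::-1],(800,600),interpolation=cv2.INTER_CUBIC))
```

```text
[577.39432137 -46.07554533   8.83668237] [-0.24076905  0.20732143  0.37317656]
```

View pics/s11.png

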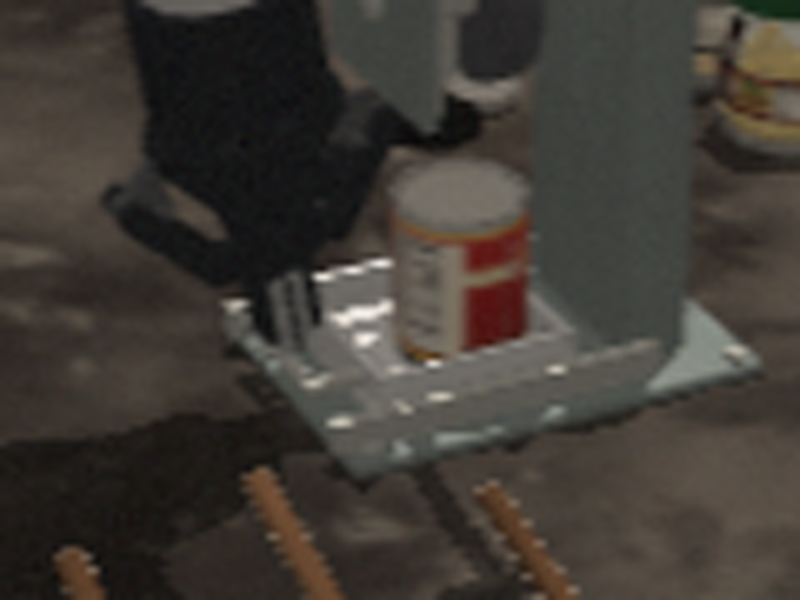

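The finger has slid over the bar (tip at z≥30) and the drawer has not moved. So the 23–30 N pushes were on the bar itself, and the drawer is on its hard stop, shut. Lifting off, backing away and rising.

Emit:
{"method": "servo_tool", "body": {"motion": [[-1, 0.0018, -0.0098, 0, 0, 0, 0], [-1, -0.0278, -0.015, 0, 0, 0, 0], [-1, -0.0573, -0.0203, 0, 0, 0, 0], [-1, -0.0573, -0.0203, 0, 0, 0, 0], [-1, -0.047, -0.08, 0, 0, 0, 1], [-1, -0.036, -0.14, 0, 0, 0, 1], [-1, -0.026, -0.2, 0, 0, 0, 1], [-1, -0.015, -0.26, 0, 0, 0, 1], [-1, -0.005, -0.32, 0, 0, 0, 1], [-1, -0.005, -0.32, 0, 0, 0, 1]]}}

```text
clock: 25.4
eef_pos: [520.0, -52.3, 328.8]
tcp_rot: [-1.573, -0.009, 0.1]
contact_force: [-0.0, 0.7, -0.4]
opening: -0.001
```

Run:
```python
from h import *
D=cam("side"); im=r.grab_frame("side"); ref=cv2.imread("pics/side0.png")[:,:,::-1]
s=r.sense(); print(s["eef_pos"],s["tcp_rot"],s["qpos"])
g=lambda u,z:onz(D,(270+u[0]/6.667,255+u[1]/6.667),z).round(1)
# template match: right rear rim corner travel is what we want; match tin lid instead vs s7
t=ref[205+28:205+42,235+105:235+135]; 
o=np.array([640,-38.]); G=np.r_[o+150*np.cos(.6)*np.array([.1065,-.9943]),262.7]
print("to 60 above grip (tool)",totool(s,G+[0,0,60]-s["eef_pos"]))
# edge profile: rear rim corner, sub-pixel via saved s9 frame and now
a=cv2.matchTemplate(im[285:325,300:370].copy(),cv2.resize(cv2.imread("pics/s9.png"),(160,120))[75:105,28:80][:,:,::-1].copy(),cv2.TM_CCOEFF_NORMED); print(cv2.minMaxLoc(a), "same place would be",(280+28-300,215+75-285))
```

```text
[519.47077149 -52.31184577 327.81558554] [-1.572424   -0.00731386  0.1000574 ] [-1.03153733e-01  8.74905350e-02  1.70279675e+00 -1.21254864e-04
  1.34381352e+00 -2.03178340e-01]
to 60 above grip (tool) [ 122.13812807    6.20694858 -121.58556735]
(0.1162661761045456, 0.9991198182106018, (0, 0), (8, 5)) same place would be (8, 5)
```

Emit:
{"method": "servo_tool", "body": {"motion": [[-1, 0.02, 0, -0.05, 0, -1, 0], [0, 0.04, 0, -0.1, 0, -2, 0], [1, 0.08, 0, -0.121, 0, -3, 0], [1, 0.127, 0, -0.121, 0, -4, 0], [1, 0.127, 0, -0.121, 0, -5, 0], [1, 0.127, 0, -0.121, 0, -6, 0], [1, 0.127, 0, -0.121, 0, -7, 0], [1, 0.127, 0, -0.121, 0, -8, 0], [1, 0.127, 0, -0.121, 0, -9, 0], [1, 0.127, 0, -0.121, 0, -9, 0], [1, 0.127, 0, -0.121, 0, -9, 0]]}}

```text
clock: 26.82
eef_pos: [655.5, -159.7, 322.2]
tcp_rot: [-1.57, -0.0, 1.667]
contact_force: [0.6, 0.2, 0.9]
opening: 1.003
```

Run:
```python
from h import *
s=r.sense(); print(s["eef_pos"],s["tcp_rot"],s["qpos"],s["opening"])
im=r.grab_frame("wrist"); a=r.grab_frame("side"); cv2.imwrite("pics/w12.png",np.hstack([im[:,:,::-1][120:480,120:520],cv2.resize(a[150:330,290:490,::-1],(400,360),interpolation=cv2.INTER_CUBIC)]))
W=cam("wrist",s); print("grip px",proj(W,[[653.2,-161.1,262.7]])-[120,120]); g=np.array([653.2,-161.1,225.])+[5,.5,0]; print(totool(s,g-s["eef_pos"]))
```

```text
[ 655.52646065 -159.74875774  322.16108388] [-1.56965594e+00 -3.97527067e-04  1.66714084e+00] [-2.41257879e-01  3.53634835e-01  1.37900344e+00 -2.67431955e-06
  1.41016207e+00 -1.90839852e+00] 1.0034895959040007
grip px [[197.35945759 121.18389458]]
[-1.1431012  97.1576326  -2.69005444]
```

View pics/w12.png

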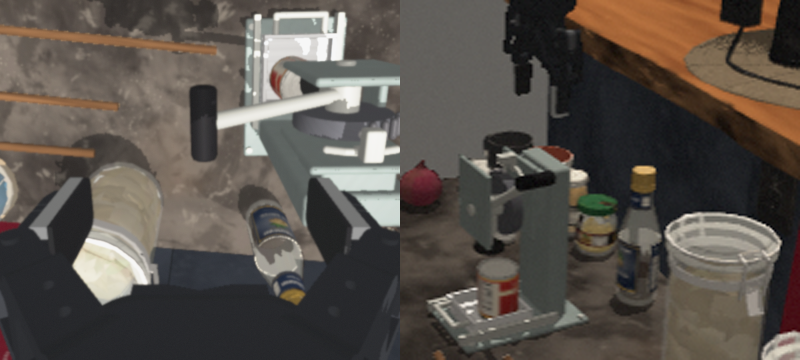

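The wrist view shows the grip right under the tool (203,123), but the lever arm joins it near its middle, so an inner finger could not go down beside it. I'll press from above with shut fingers, following the arc, taking contact as the zero.

Emit:
{"method": "servo_tool", "body": {"motion": [[-1, 0, 0, 0, 0, 0, 0], [-1, 0, 0, 0, 0, 0, 0], [-1, 0, 0, 0, 0, 0, 0], [-1, 0, 0.03, 0, 0, 0, 0], [-1, 0, 0.05, 0, 0, 0, 0], [-1, 0, 0.058, 0, 0, 0, 0], [-1, 0, 0.058, 0, 0, 0, 0]]}}

```text
clock: 27.8
eef_pos: [655.5, -159.8, 264.8]
tcp_rot: [-1.57, -0.0, 1.671]
contact_force: [0.2, -1.0, 0.4]
opening: -0.001
```

Emit:
{"method": "servo_tool", "body": {"motion": [[-1, 0, 0.002, 0, 0, 0, 0], [-1, 0, 0.004, 0, 0, 0, 0], [-1, 0, 0.004, 0, 0, 0, 0]]}}

```text
clock: 28.18
eef_pos: [655.7, -159.8, 261.4]
tcp_rot: [-1.571, 0.0, 1.671]
contact_force: [-0.1, -0.1, -0.2]
opening: 0.003
```

Emit:
{"method": "servo_tool", "body": {"motion": [[-1, 0, 0.002, 0, 0, 0, 0], [-1, 0, 0.004, 0, 0, 0, 0], [-1, 0, 0.004, 0, 0, 0, 0]]}}

```text
clock: 28.55
eef_pos: [655.5, -159.8, 256.9]
tcp_rot: [-1.57, -0.0, 1.671]
contact_force: [-0.0, -0.1, -0.4]
opening: -0.003
```

Emit:
{"method": "servo_tool", "body": {"motion": [[-1, 0, 0.0015, 0, 0, 0, 0], [-1, 0, 0.003, 0, 0, 0, 0], [-1, 0, 0.003, 0, 0, 0, 0]]}}

```text
clock: 28.92
eef_pos: [655.6, -159.8, 253.9]
tcp_rot: [-1.571, -0.0, 1.671]
contact_force: [0.3, 0.0, 0.6]
opening: -0.003
```

Emit:
{"method": "servo_tool", "body": {"motion": [[-1, 0, 0.0015, 0, 0, 0, 0], [-1, 0, 0.003, 0, 0, 0, 0], [-1, 0, 0.003, 0, 0, 0, 0]]}}

```text
clock: 29.3
eef_pos: [655.6, -159.8, 251.0]
tcp_rot: [-1.571, -0.0, 1.671]
contact_force: [0.1, -1.3, 0.2]
opening: -0.002
```

Emit:
{"method": "servo_tool", "body": {"motion": [[-1, 0, 0.0015, 0, 0, 0, 0], [-1, 0, 0.003, 0, 0, 0, 0], [-1, 0, 0.003, 0, 0, 0, 0]]}}

```text
clock: 29.68
eef_pos: [655.6, -159.8, 247.9]
tcp_rot: [-1.571, -0.0, 1.671]
contact_force: [-0.3, -0.1, 0.1]
opening: -0.003
```

Emit:
{"method": "servo_tool", "body": {"motion": [[-1, 0, 0.002, 0, 0, 0, 0], [-1, 0, 0.004, 0, 0, 0, 0]]}}

```text
clock: 29.92
eef_pos: [656.0, -160.6, 245.7]
tcp_rot: [-1.572, 0.002, 1.671]
contact_force: [-3.2, -3.5, 11.9]
opening: 0.004
```

Run:
```python
from h import *
D=cam("side"); s=r.sense(); a=r.grab_frame("side"); print(s["eef_pos"],s["contact_force"])
t=s["eef_pos"]
for b in(0,20): print(b,(proj(D,t+[0,0,b])-[310,200])*8)
cv2.imwrite("pics/s13.png",cv2.resize(a[200:275,310:410,::-1],(800,600),interpolation=cv2.INTER_CUBIC))
```

```text
[ 656.03454941 -160.55512363  245.71331903] [-3.22249392 -3.49420232 11.93248859]
0 [[387.50153016 370.7462884 ]]
20 [[388.93882907 310.1235357 ]]
```

View pics/s13.png

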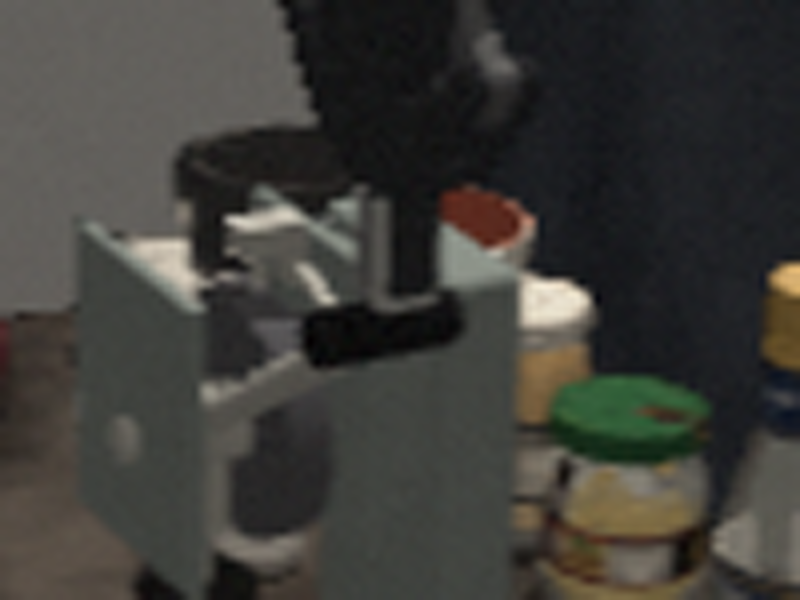

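Contact at TCP z≈246.8, with the tip flat on the grip and centred. That matches the grip top at its upper stop. Pressing in 5 mm steps along the arc; the first stretch is far from the fourth click.

Emit:
{"method": "servo_tool", "body": {"motion": [[-1, -0.0014, 0.0025, 0, 0, 0, 0], [-1, -0.0028, 0.005, 0, 0, 0, 0]]}}

```text
clock: 30.22
eef_pos: [656.4, -163.8, 241.1]
tcp_rot: [-1.573, 0.002, 1.671]
contact_force: [-3.2, -3.4, 11.8]
opening: -0.002
```

Emit:
{"method": "servo_tool", "body": {"motion": [[-1, -0.0014, 0.0025, 0, 0, 0, 0], [-1, -0.0028, 0.005, 0, 0, 0, 0]]}}

```text
clock: 30.48
eef_pos: [656.8, -167.0, 236.3]
tcp_rot: [-1.573, 0.003, 1.671]
contact_force: [-3.0, -5.3, 11.3]
opening: 0.001
```

Emit:
{"method": "servo_tool", "body": {"motion": [[-1, -0.0014, 0.0025, 0, 0, 0, 0], [-1, -0.0028, 0.005, 0, 0, 0, 0]]}}

```text
clock: 30.72
eef_pos: [657.2, -169.7, 231.7]
tcp_rot: [-1.573, 0.003, 1.671]
contact_force: [-4.4, -3.9, 16.5]
opening: 0.0
```

Emit:
{"method": "servo_tool", "body": {"motion": [[-1, -0.0014, 0.0025, 0, 0, 0, 0], [-1, -0.0028, 0.005, 0, 0, 0, 0]]}}

```text
clock: 30.98
eef_pos: [657.5, -172.2, 227.2]
tcp_rot: [-1.574, 0.003, 1.671]
contact_force: [-5.2, -3.5, 15.1]
opening: -0.001
```

Emit:
{"method": "servo_tool", "body": {"motion": [[-1, -0.001, 0.0025, 0, 0, 0, 0], [-1, -0.002, 0.005, 0, 0, 0, 0]]}}

```text
clock: 31.22
eef_pos: [657.8, -175.0, 221.9]
tcp_rot: [-1.574, 0.004, 1.671]
contact_force: [-4.5, -6.6, 13.1]
opening: 0.002
```

Emit:
{"method": "servo_tool", "body": {"motion": [[-1, -0.001, 0.0025, 0, 0, 0, 0], [-1, -0.002, 0.005, 0, 0, 0, 0]]}}

```text
clock: 31.48
eef_pos: [658.1, -177.4, 216.7]
tcp_rot: [-1.574, 0.004, 1.671]
contact_force: [-3.5, -7.3, 13.4]
opening: 0.001
```

Emit:
{"method": "servo_tool", "body": {"motion": [[-1, -0.001, 0.0025, 0, 0, 0, 0], [-1, -0.002, 0.005, 0, 0, 0, 0]]}}

```text
clock: 31.72
eef_pos: [658.3, -179.6, 211.6]
tcp_rot: [-1.574, 0.005, 1.671]
contact_force: [-2.8, -7.8, 11.2]
opening: -0.001
```

Emit:
{"method": "servo_tool", "body": {"motion": [[-1, -0.001, 0.0025, 0, 0, 0, 0], [-1, -0.002, 0.005, 0, 0, 0, 0]]}}

```text
clock: 31.98
eef_pos: [658.5, -181.6, 206.4]
tcp_rot: [-1.574, 0.005, 1.671]
contact_force: [-2.0, -7.8, 10.5]
opening: -0.001
```

Emit:
{"method": "servo_tool", "body": {"motion": [[-1, -0.0005, 0.002, 0, 0, 0, 0], [-1, -0.001, 0.004, 0, 0, 0, 0]]}}

```text
clock: 32.22
eef_pos: [658.7, -182.9, 202.5]
tcp_rot: [-1.574, 0.005, 1.671]
contact_force: [-3.1, -10.6, 11.2]
opening: 0.0
```

Emit:
{"method": "servo_tool", "body": {"motion": [[-1, -0.0005, 0.002, 0, 0, 0, 0], [-1, -0.001, 0.004, 0, 0, 0, 0]]}}

```text
clock: 32.48
eef_pos: [658.9, -184.1, 198.6]
tcp_rot: [-1.574, 0.006, 1.671]
contact_force: [-2.7, -9.7, 12.7]
opening: -0.005
```

Emit:
{"method": "servo_tool", "body": {"motion": [[-1, -0.0005, 0.002, 0, 0, 0, 0], [-1, -0.001, 0.004, 0, 0, 0, 0]]}}

```text
clock: 32.72
eef_pos: [659.0, -185.2, 195.0]
tcp_rot: [-1.574, 0.006, 1.671]
contact_force: [-3.9, -9.9, 14.7]
opening: -0.003
```

Emit:
{"method": "servo_tool", "body": {"motion": [[-1, -0.0005, 0.002, 0, 0, 0, 0], [-1, -0.001, 0.004, 0, 0, 0, 0]]}}

```text
clock: 32.98
eef_pos: [659.2, -186.0, 191.6]
tcp_rot: [-1.575, 0.006, 1.671]
contact_force: [-4.7, -9.7, 18.6]
opening: -0.0
```

Emit:
{"method": "servo_tool", "body": {"motion": [[-1, -0.0005, 0.002, 0, 0, 0, 0], [-1, -0.001, 0.004, 0, 0, 0, 0]]}}

```text
clock: 33.22
eef_pos: [659.3, -187.2, 187.2]
tcp_rot: [-1.574, 0.006, 1.671]
contact_force: [-3.0, -9.6, 13.6]
opening: -0.001
```

Emit:
{"method": "servo_tool", "body": {"motion": [[-1, 0, 0.002, 0, 0, 0, 0], [-1, -0.0004, 0.004, 0, 0, 0, 0]]}}

```text
clock: 33.48
eef_pos: [659.4, -188.0, 183.0]
tcp_rot: [-1.574, 0.006, 1.671]
contact_force: [-3.6, -12.0, 12.4]
opening: -0.0
```

Emit:
{"method": "servo_tool", "body": {"motion": [[-1, 0, 0.002, 0, 0, 0, 0], [-1, -0.0004, 0.004, 0, 0, 0, 0]]}}

```text
clock: 33.72
eef_pos: [659.7, -187.4, 178.5]
tcp_rot: [-1.575, 0.005, 1.671]
contact_force: [-1.5, -7.9, 10.3]
opening: -0.004
```

Emit:
{"method": "servo_tool", "body": {"motion": [[-1, 0, 0.002, 0, 0, 0, 0], [-1, -0.0004, 0.004, 0, 0, 0, 0]]}}

```text
clock: 33.98
eef_pos: [659.7, -187.4, 174.2]
tcp_rot: [-1.575, 0.004, 1.671]
contact_force: [-0.3, -6.2, 10.0]
opening: 0.0
```

Emit:
{"method": "servo_tool", "body": {"motion": [[-1, 0, 0.002, 0, 0, 0, 0], [-1, -0.0004, 0.004, 0, 0, 0, 0]]}}

```text
clock: 34.22
eef_pos: [659.8, -187.6, 170.1]
tcp_rot: [-1.575, 0.004, 1.671]
contact_force: [1.1, -5.3, 8.3]
opening: -0.0
```

Emit:
{"method": "servo_tool", "body": {"motion": [[-1, 0, 0.002, 0, 0, 0, 0], [-1, 0, 0.004, 0, 0, 0, 0]]}}

```text
clock: 34.48
eef_pos: [659.9, -187.9, 166.3]
tcp_rot: [-1.575, 0.005, 1.671]
contact_force: [-0.2, -8.4, 9.7]
opening: 0.001
```

Second click felt: the force peaked at 18.6 N at z=191.6, then dropped. That gives a ring offset near 0. The third click is expected near z≈152, and the hold target is z≈134.

Emit:
{"method": "servo_tool", "body": {"motion": [[-1, 0, 0.002, 0, 0, 0, 0], [-1, 0, 0.004, 0, 0, 0, 0]]}}

```text
clock: 34.72
eef_pos: [659.9, -188.0, 162.3]
tcp_rot: [-1.575, 0.005, 1.671]
contact_force: [0.0, -8.9, 7.9]
opening: -0.002
```

Emit:
{"method": "servo_tool", "body": {"motion": [[-1, 0, 0.002, 0, 0, 0, 0], [-1, 0, 0.004, 0, 0, 0, 0]]}}

```text
clock: 34.98
eef_pos: [660.0, -188.0, 158.4]
tcp_rot: [-1.575, 0.005, 1.671]
contact_force: [-0.4, -8.4, 10.6]
opening: -0.002
```

Emit:
{"method": "servo_tool", "body": {"motion": [[-1, 0, 0.0015, 0, 0, 0, 0], [-1, 0, 0.003, 0, 0, 0, 0]]}}

```text
clock: 35.22
eef_pos: [660.0, -188.0, 155.9]
tcp_rot: [-1.575, 0.005, 1.671]
contact_force: [-1.4, -8.2, 14.9]
opening: -0.0
```

Emit:
{"method": "servo_tool", "body": {"motion": [[-1, 0, 0.0015, 0, 0, 0, 0], [-1, 0, 0.003, 0, 0, 0, 0]]}}

```text
clock: 35.48
eef_pos: [660.1, -188.0, 153.4]
tcp_rot: [-1.575, 0.005, 1.671]
contact_force: [-3.5, -7.2, 17.7]
opening: -0.001
```

Emit:
{"method": "servo_tool", "body": {"motion": [[-1, 0, 0.0015, 0, 0, 0, 0], [-1, 0.0002, 0.003, 0, 0, 0, 0]]}}

```text
clock: 35.72
eef_pos: [660.0, -188.0, 150.0]
tcp_rot: [-1.575, 0.005, 1.671]
contact_force: [-1.3, -9.1, 12.1]
opening: 0.003
```

Emit:
{"method": "servo_tool", "body": {"motion": [[-1, 0, 0.0015, 0, 0, 0, 0], [-1, 0.0002, 0.003, 0, 0, 0, 0]]}}

```text
clock: 35.98
eef_pos: [660.0, -187.9, 146.7]
tcp_rot: [-1.575, 0.005, 1.671]
contact_force: [-1.0, -9.3, 11.7]
opening: 0.004
```

Third click felt at z≈152, as predicted (17.7 → 12.1 N). Going about 18 mm past it, mid-window.

Emit:
{"method": "servo_tool", "body": {"motion": [[-1, 0.0003, 0.002, 0, 0, 0, 0], [-1, 0.0006, 0.004, 0, 0, 0, 0]]}}

```text
clock: 36.22
eef_pos: [660.0, -187.2, 142.5]
tcp_rot: [-1.575, 0.005, 1.671]
contact_force: [-0.8, -9.3, 10.6]
opening: 0.003
```

Emit:
{"method": "servo_tool", "body": {"motion": [[-1, 0.0003, 0.002, 0, 0, 0, 0], [-1, 0.0006, 0.004, 0, 0, 0, 0]]}}

```text
clock: 36.48
eef_pos: [659.9, -186.4, 138.3]
tcp_rot: [-1.575, 0.004, 1.671]
contact_force: [0.4, -9.0, 9.2]
opening: 0.001
```

Emit:
{"method": "servo_tool", "body": {"motion": [[-1, 0.0004, 0.002, 0, 0, 0, 0], [-1, 0.0008, 0.004, 0, 0, 0, 0], [-1, 0.0008, 0.004, 0, 0, 0, 0], [-1, 0.0008, 0.004, 0, 0, 0, 0], [-1, 0.0008, 0.004, 0, 0, 0, 0]]}}

```text
clock: 37.1
eef_pos: [659.6, -184.7, 133.7]
tcp_rot: [-1.574, 0.003, 1.671]
contact_force: [1.1, -4.3, 5.8]
opening: 0.003
```

Run:
```python
from h import *
a=r.grab_frame("side"); s=r.sense(); print(s["clock"],s["eef_pos"],s["contact_force"],np.abs(s["qvel"]).max())
cv2.imwrite("pics/s14.png",cv2.resize(a[205:340,280:460,::-1],(800,600),interpolation=cv2.INTER_CUBIC))
```

```text
37.15 [ 659.60278054 -184.70980043  133.69305259] [ 2.35518134 -5.65405122  6.32688521] 0.0013428505138824121
```

View pics/s14.png

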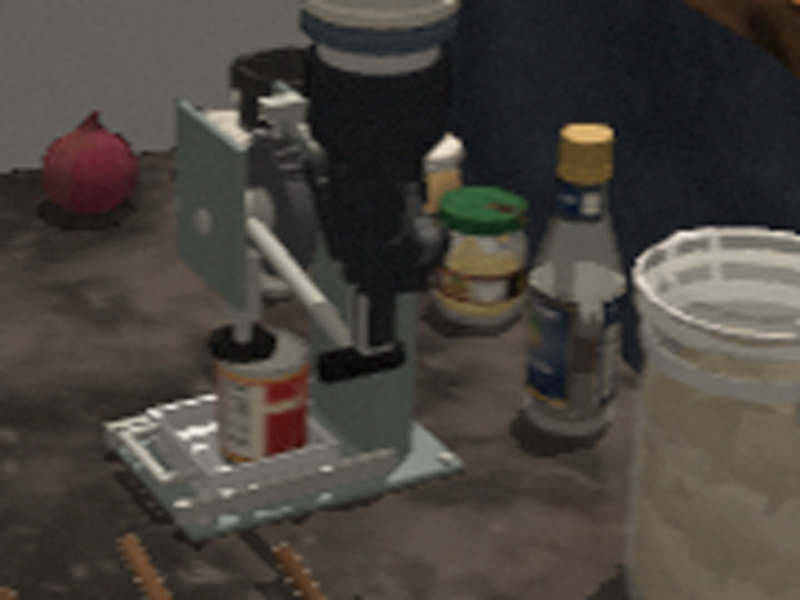

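The foot rests on the lid of the upright tin. The lever grip is below the axis under the fingertips, and force and speed are steady. Handing in.

Run:
```python
from rig import r
print(r.sign_off()); s=r.sense(); print(s["clock"],s["eef_pos"],s["contact_force"])
```

```text
the job is handed in; nothing more can be done
None
the job is handed in; nothing more can be done
```

I stood the tall tin in the drawer, slid the drawer shut, pressed the lever three clicks and handed in at about 37 s while holding it there. No verdict was reported.

**Last checks**
- **Clicks:** the force peaked and then dropped at tool heights of about 230, 191 and 152 mm. The first peak was weak. The last two match a click-ring offset near 0.
- **Lever:** I held it at 133.7 mm, about 18 mm past the third click and mid-window. The fingers carried about 6 N upward and 6 N sideways, with the arm still.
- **Tin and foot:** the last picture shows the tin upright in the pocket with the foot on its lid. I saw no bystander moved.

**What went wrong or disagreed**
- **First push:** the fingertips end roughly 15 to 25 mm short of the stated TCP, so they slid over the bar and pushed the tin itself. The tin now sits about 11 mm toward the pocket's rear wall, inside the 18 mm limit, and the foot bears off-centre on the lid.
- **Drawer shut:** this is the least certain point.
  - **For:** two later pushes of 23–30 N on the bar met a hard stop, and the foot lines up with the pocket centre.
  - **Against:** the camera measured only about 107 mm of travel, where 115 mm was expected. I took the hard stop as proof that it is shut.
- **Lever hold:** the arm joins the grip near its middle, so I pressed from above with shut fingers instead of gripping it.
- **Pictures:** I viewed 16, against a budget of 10.

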